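Fit a brake disc on the studs of a wheel hub and close it with the dust cap

TASK

Fit the brake disc on the wheel hub that stands on the bench: slip its centre hole over the hub's nose, turn the disc by feel until all five holes drop over the five studs, and push it fully home, flat on the flange. Work gently: more than 60 N against the nose or the studs spoils their threads. Then slip the dust cap over the nose until it sits on the disc, let go of everything, and leave the other things on the bench where they are.

Things in the scene. Friction and masses are not known exactly. Their poses are not given: they have to be found in the camera images.
- brake_disc: Loose steel brake disc with a raised hollow middle (hat), 0.45 kg, 140 mm across, lying flat with the hat up. Origin: centre of its underside, z up along its axis. The drilled brake band is 5 mm thick. The hat is 62 mm outside and 55 mm inside diameter, open below, and rises to z = 35 mm; grip across the hat's straight side (z 9 to 33 mm) from above.
- hat_inside (a point): Point on the disc's axis at the underside of the hat's 5 mm face plate, 30 mm above the disc's origin. It meets flange_face when the disc is home; it is 16 mm above it when the disc rests on the stud ends.
- hat_face (a point): Point on the disc's axis at the top of the hat's face plate, 35 mm above the disc's origin; the dust cap's rim sits here. The face plate has a 22 mm centre bore and five round 9 mm holes at 20 mm from the axis, 72 degrees apart, the first on the disc's +x axis.
- dust_cap: Loose plain steel cup, 60 g, standing mouth down: 40 mm high, 28 mm outside diameter (31 mm at the small rim, lowest 4 mm), bore 23.6 mm, 35 mm deep. Origin: centre of its open lower rim, z up. On the hub it stands inside the ring of studs, which then rise 11 mm beside it: grip it higher than that.
- hub_stand: Fixed round grey foot plate, 120 mm across, 10 mm thick, with four bolt heads, carrying the upright wheel hub. Origin: centre of its underside, on the hub's axis, z up. The hub sits on a stiff bearing (about 1 N m to turn it) and was left at any angle. That angle is not measured (the yaw of the foot says nothing of it): find the studs by feel or by eye.
- flange_face (a point): Centre of the hub's 50 mm flange face, 62 mm above the stand's origin. The nose rises from it, 20 mm thick, straight for 22 mm, then tapering to 10 mm at 30 mm (a 6 mm axle end tops it by 2 mm).
- stud_ends (a point): On the hub's axis, 16 mm above the flange, level with the ends of the five studs: 7 mm thick, 16 mm long, 20 mm from the axis, 72 degrees apart, flat ends. A disc at a wrong angle rests on these ends; turning it up to 72 degrees under a light push (5 to 10 N) brings the holes over the studs, about 3 degrees of play either way.
- lube_bottle: Bystander: small green oil bottle with a red spout, 42 mm across, 123 mm high, to be left alone. Origin under its centre.
- grease_tub: Bystander: blue round tub, 72 mm across, 62 mm high, to be left alone. Origin under its centre.
- bell: Bystander: silvery handlebar bell, 53 x 66 x 31 mm, to be left alone. Origin under its centre.
Things that resemble listed ones, but are neither listed nor needed, are in the scene too. Several things have the shape of the dust_cap; the one meant has the colours described above.

How it is judged:
By the outcome, as a careful person would: the job done as asked, in the order asked, and still so for the second after the job is handed in, with the robot touching nothing.
It also fails if it takes over 72 s, if anything falls off the work surface, if the arm or the gripper's body presses on something with over 40 N, if the wrist force passes 120 N, or if a joint passes its speed limit or range.

ROBOT

A 7-joint arm with a two-finger parallel gripper is mounted at the origin on a cart in front of the work surface, level with it; the furniture and walls round the work are solid. World frame = base frame: x ahead of the robot, y to its left, z up, the work surface at z = 0. Lengths are in m, angles in rad, forces in N, time in s.
With the tool pointing down it reaches from about 0.375 to 0.925 m from the base axis. Payload 3.1 kg.
Tool frame: the origin (TCP) lies midway between the tips of the shut fingers; the grasp point (between the pads) lies 19 mm behind it; x points along the fingers, y is the direction in which the jaws open and shut, and the axes are right-handed (so a half turn about x gives the same grasp; the last joint's range is limited). The gripper opens to 85 mm and grips with 20 to 120 N. Pads are 22 mm wide; open, the fingers measure 114 mm over their backs; the gripper's body (76 mm by 85 mm) begins 54 mm behind the grasp point. The pads swing forward as they close: fully open they stand 13 mm farther back than shut.
Start: joints at [-1.202, 0.383, 0.044, 1.598, -0.018, 1.161, -0.05], TCP at [0.292, 0.58, 0.231] pointing down, gripper open.
Joint ranges: [-2.61, 2.61], [-0.41, 2.15], [-1.48, 1.57], [0, 2.5], [-1.57, 4.71], [0.05, 1.97], [-2.85, 2.85]. Speed limits (rad/s): [2.79, 2.79, 3.14, 3.14, 3.14, 3.14, 3.14].

INTERFACE

Orientations are given as a unit quaternion [x, y, z, w].
In Python, from cell import readout, vision, r gives the robot as it stands. The module is installed in compiled form; this text tells all that it offers.
- The arm moves only by the tool servo_tool, never from a script. Its arguments are lists of equal length, an entry for each row: "fingers": the closure, from 0 (fully open) to 1 (shut); "delta_pos": the shift along the tool's x, y, z in m, a list of three; "rotation": the turn, a rotation vector about the tool's x, y, z in rad, a list of three. In form: {"fingers": [fingers, ...], "delta_pos": [[dx, dy, dz], ...], "rotation": [[wx, wy, wz], ...]}. A call has 1 to 5 rows; each row is the pose to reach, as a shift and turn from the pose commanded when the call began, along the tool's axes at that moment; what a row does not reach only later rows make up. A row lasts 1/8 s, in which the tool goes at most 62.5 mm and 10.7 degrees, less where a joint would pass 70% of its speed; a pose out of reach is approached as far as the arm can. A call with a gripper value outside its range is refused whole. The fingers move at their own pace and stop on an object; "force" is the grip in N (left out, the last holds). Time passes only in rows, so rows that repeat a pose let the fingers close. It gives the time, the measured TCP pose, the force and the opening at its end, in the units of the state.
- readout.get_state(): the state, without advancing time (a new reading comes with each control period).
- vision.camera(name): name is "scene" or "top" or "wrist"; returns a dict with "pixels" (384x512x3 uint8, red, green, blue), "vfov" (degrees; the focal length in pixels is half the picture's height over the tangent of half this angle, whatever the lens; pixels are square), "cx", "cy" (the principal point, pixels), "world_from_camera" (4x4, takes a point from camera to world coordinates). Camera axes: x right, y down, z forward; pixel columns grow to the right and rows downward; lengths in m; the calibration is good to about 2 mm. A picture is of the moment at which its call begins. There is no depth.
- r.hand_in(): hands the job in, once; it reports no verdict.
The state is a dict: "clock": time; "qpos": joint angles; "joint_velocities": joint speeds; "joint_efforts": joint torques, N m; "eef_pos": TCP position; "orientation": TCP orientation; "wrist_force": force on the tool from outside, world axes, zero at the start; "wrist_torque": the same for the moment, N m; "opening": finger opening in m.
Only numpy, scipy, OpenCV 4.12 (cv2) and the standard library are available. Lean on these libraries where they do the work, as an engineer would, in place of code of your own. Each camera call takes 0.05 s, during which the arm holds its last target.

## Working session

There is one attempt and no reset: what is moved stays moved. The work goes in short steps, Python scripts to look and compute and a tool call to move; the robot and the scene stay as the last step left them, time stands still between calls to the robot, and variables do not carry over. Pictures are saved under pics/ and viewed, and the job is handed in when it is done.

Besides the shell and the picture viewer there is one more tool, called after ">>>" as name(argument=value, ...) on one line, values as JSON. servo_tool: Moves the arm, as the interface text tells. Its arguments: {"type":"object","properties":{"fingers":{"type":"array","items":{"type":"number"}},"delta_pos":{"type":"array","items":{"type":"array","items":{"type":"number"}}},"rotation":{"type":"array","items":{"type":"array","items":{"type":"number"}}},"force":{"type":"number"}},"required":["fingers","delta_pos","rotation"]}

```bash
mkdir -p pics
cat > h.py <<'E'
import numpy as np, cv2
from cell import readout, vision, r
def snap(n,f):
    c=vision.camera(n); cv2.imwrite(f'pics/{f}.png',c['pixels'][:,:,::-1])
    np.savez(f'pics/{f}.npz',**c); return c
def load(f): return dict(np.load(f'pics/{f}.npz'))
def foc(c): return 192/np.tan(np.radians(float(c['vfov']))/2)
def px2w(c,u,v,z):
    f=foc(c);T=c['world_from_camera'];d=T[:3,:3]@np.array([(u-c['cx'])/f,(v-c['cy'])/f,1]);o=T[:3,3]
    return o+d*(z-o[2])/d[2]
def w2px(c,p):
    T=c['world_from_camera'];q=T[:3,:3].T@(np.array(p)-T[:3,3]);f=foc(c)
    return c['cx']+f*q[0]/q[2],c['cy']+f*q[1]/q[2]
E
python3 - <<'E'
from h import *
for n in ['scene','top','wrist']:
    c=snap(n,n+'0'); print(n,c['vfov'],c['cx'],c['cy'],np.round(c['world_from_camera'],3).tolist())
s=readout.get_state()
for k in s: print(k,np.round(s[k],3))
E
```

```text
scene 43.89066083943961 252.16344452827576 186.36987657535093 [[0.687, -0.305, 0.659, -0.457], [-0.726, -0.274, 0.63, -0.875], [-0.011, -0.912, -0.41, 0.691], [0.0, 0.0, 0.0, 1.0]]
top 57.901479292976816 252.19223310510182 191.94719855261798 [[-0.014, -0.982, 0.189, 0.282], [-1.0, 0.017, 0.014, 0.031], [-0.017, -0.189, -0.982, 1.174], [0.0, 0.0, 0.0, 1.0]]
wrist 66.28815826569621 259.2464721731673 188.26194498634067 [[0.449, 0.859, 0.246, 0.23], [0.893, -0.431, -0.126, 0.611], [-0.002, 0.276, -0.961, 0.372], [0.0, 0.0, 0.0, 1.0]]
clock 0.15
qpos [-1.202  0.384  0.044  1.599 -0.018  1.161 -0.05 ]
joint_velocities [ 0.001 -0.002  0.001 -0.004 -0.    -0.     0.001]
joint_efforts [ 2.0000e-03 -4.3405e+01  1.0270e+00 -2.4998e+01  1.1000e-02  7.0000e-03
 -0.0000e+00]
eef_pos [0.292 0.58  0.23 ]
orientation [ 0.163  0.688 -0.164  0.688]
wrist_force [ 0.552 -0.056  0.656]
wrist_torque [ 0.008 -0.011  0.021]
opening 0.086
```

View pics/scene0.png

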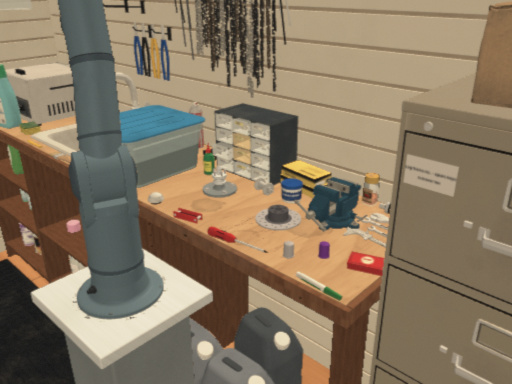

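View pics/top0.png

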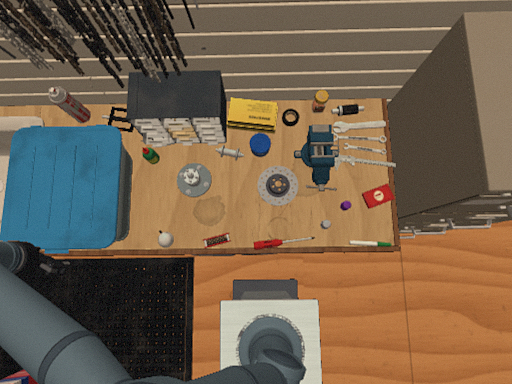

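View pics/wrist0.png

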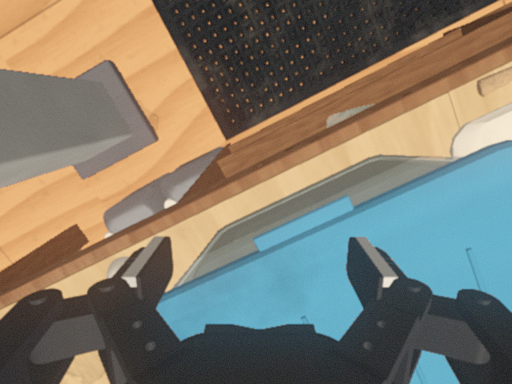

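Run:
```python
from h import *
c=load('top0'); im=c['pixels'][:,:,::-1]
cv2.imwrite('pics/topz.png',cv2.resize(im[125:255,130:330],(800,520),interpolation=cv2.INTER_CUBIC))
s=load('scene0')['pixels'][:,:,::-1]
cv2.imwrite('pics/scz.png',cv2.resize(s[140:290,180:380],(800,600),interpolation=cv2.INTER_CUBIC))
for n,u,v,z in [('disc',278,185,.035),('hub',190,177,.09),('cap',326,224,.04),('purple',346,205,.04),('bottle',150,155,.1),('tub',261,144,.062),('bell',165,239,.03)]: print(n,px2w(c,u,v,z).round(3))
```

```text
disc [ 0.523 -0.04   0.035]
hub [0.543 0.246 0.09 ]
cap [ 0.39  -0.192  0.04 ]
purple [ 0.451 -0.261  0.04 ]
bottle [0.616 0.375 0.1  ]
tub [0.659 0.015 0.062]
bell [0.35  0.336 0.03 ]
```

View pics/topz.png

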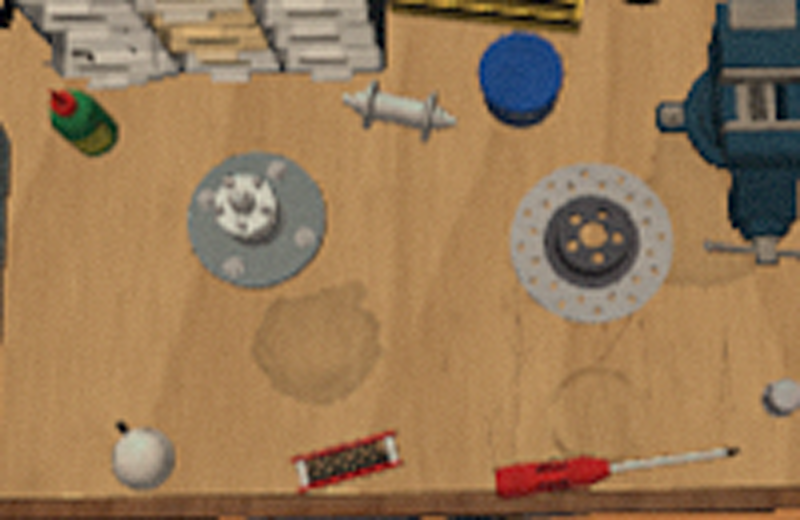

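View pics/scz.png

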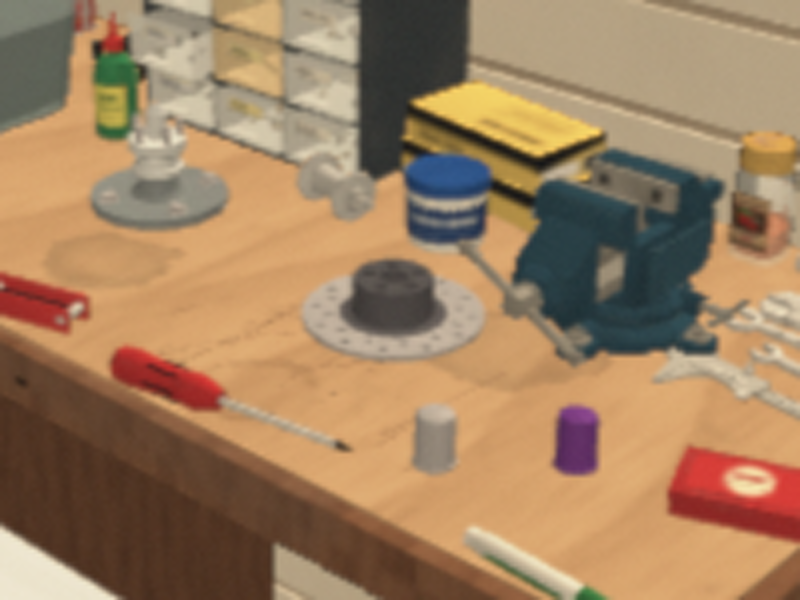

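```bash
cat >> h.py <<'E'
from scipy.spatial.transform import Rotation as Ro
def goal(pos,yaw=None):
    """yaw: world angle of tool y axis; tool x down. prints delta in tool frame"""
    s=readout.get_state(); R=Ro.from_quat(s['orientation']); M=R.as_matrix()
    if yaw is None: w=np.zeros(3)
    else:
        y=np.array([np.cos(yaw),np.sin(yaw),0]);x=np.array([0,0,-1.]);z=np.cross(x,y)
        w=(R.inv()*Ro.from_matrix(np.c_[x,y,z])).as_rotvec()
    d=M.T@(np.array(pos)-s['eef_pos'])
    print('delta',d.round(4),'w',w.round(4),'deg',np.degrees(np.linalg.norm(w)).round(1),'rows',np.linalg.norm(d)/.0625,np.degrees(np.linalg.norm(w))/10.7)
def st():
    s=readout.get_state();M=Ro.from_quat(s['orientation']).as_matrix()
    print('t',round(s['clock'],2),'pos',np.round(s['eef_pos'],4),'yaw y',np.degrees(np.arctan2(M[1,1],M[0,1])).round(2),'xax',M[:,0].round(3),'F',np.round(s['wrist_force'],2),'T',np.round(s['wrist_torque'],2),'open',np.round(s['opening'],4),'q',np.round(s['qpos'],2))
E
python3 - <<'E'
from h import *
st(); s=readout.get_state();M=Ro.from_quat(s['orientation']).as_matrix(); print(M.round(3))
c=load('wrist0');T=c['world_from_camera']
print('cam in tool',(M.T@(T[:3,3]-s['eef_pos'])).round(4),'\n',(M.T@T[:3,:3]).round(3))
c=load('top0'); print('cab',px2w(c,136,143,0),px2w(c,226,140,0),'lid',px2w(c,120,130,.13))
goal([.50,.26,.27])
E
```

```text
t 0.15 pos [0.2922 0.5798 0.2302] yaw y 63.26 xax [-0.001 -0.002 -1.   ] F [ 0.55 -0.06  0.66] T [ 0.01 -0.01  0.02] open 0.0856 q [-1.2   0.38  0.04  1.6  -0.02  1.16 -0.05]
[[-0.001  0.45   0.893]
 [-0.002  0.893 -0.45 ]
 [-1.    -0.002  0.   ]]
cam in tool [-0.1417 -0.0003 -0.07  ] 
 [[-0.    -0.276  0.961]
 [ 1.     0.001  0.   ]
 [-0.001  0.961  0.276]]
cab [0.69271753 0.45885535 0.        ] [0.69749635 0.13780046 0.        ] lid [0.69178383 0.46501025 0.13      ]
delta [-0.0394 -0.1921  0.3295] w [0. 0. 0.] deg 0.0 rows 6.134994312846004 0.0
```

>>> servo_tool(fingers=[0, 0, 0, 0, 0], delta_pos=[[-0.03, -0.02, 0.03], [-0.04, -0.05, 0.09], [-0.04, -0.08, 0.14], [-0.04, -0.11, 0.19], [-0.04, -0.14, 0.24]], rotation=[[0, 0, 0], [-0.1, 0, 0], [-0.2, 0, 0], [-0.3, 0, 0], [-0.4, 0, 0]])

```text
clock: 0.78
eef_pos: [0.4446, 0.3453, 0.2711]
orientation: [0.022, 0.707, -0.023, 0.707]
wrist_force: [0.8, 0.2, 0.1]
opening: 0.0854
```

Run:
```python
from h import *
st(); goal([.51,.246,.27],np.pi/2)
```

```text
t 0.78 pos [0.4446 0.3453 0.2711] yaw y 86.35 xax [-0. -0. -1.] F [0.82 0.18 0.09] T [-0.01 -0.11 -0.02] open 0.0854 q [-0.85  0.18  0.13  1.77 -0.03  1.19  0.8 ]
delta [ 0.0011 -0.095   0.0716] w [-0.0637 -0.      0.0001] deg 3.7 rows 1.9029566940281426 0.3413589598727526
```

>>> servo_tool(fingers=[0, 0, 0, 0], delta_pos=[[0, -0.048, 0.036], [0, -0.095, 0.072], [0, -0.095, 0.072], [0, -0.095, 0.072]], rotation=[[-0.06, 0, 0], [-0.06, 0, 0], [-0.06, 0, 0], [-0.06, 0, 0]])

```text
clock: 1.27
eef_pos: [0.509, 0.2479, 0.2709]
orientation: [0.003, 0.707, -0.003, 0.707]
wrist_force: [-0.7, 0.9, 0.5]
opening: 0.0854
```

Run:
```python
from h import *
st(); snap('wrist','w1')
im=cv2.imread('pics/w1.png'); cv2.imwrite('pics/w1z.png',cv2.resize(im,(800,600),interpolation=cv2.INTER_CUBIC))
```

```text
t 1.27 pos [0.509  0.2479 0.2709] yaw y 89.56 xax [-0.001  0.    -1.   ] F [-0.7   0.9   0.49] T [0.02 0.05 0.08] open 0.0854 q [-0.71  0.19  0.21  1.77 -0.04  1.19  1.07]
```

View pics/w1z.png

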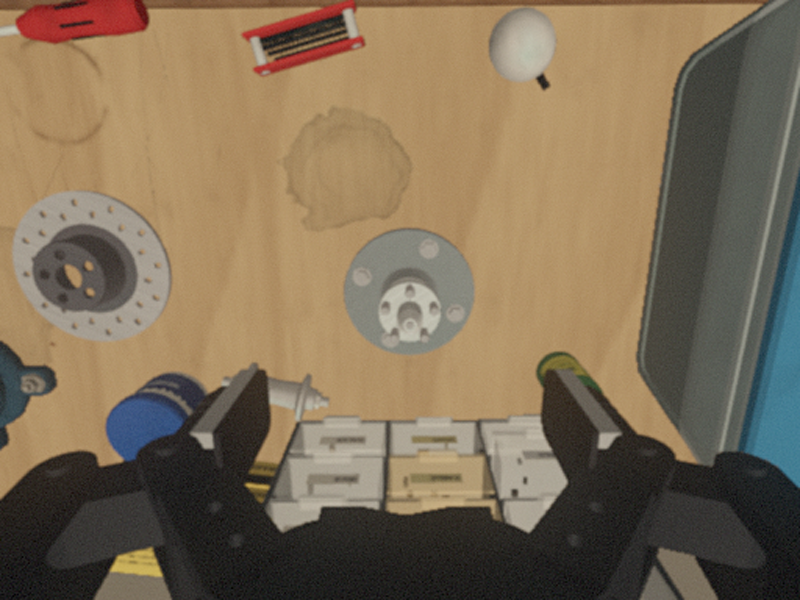

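Run:
```python
import cv2
im=cv2.imread('pics/w1.png')
a=cv2.resize(im[138:232,212:312],(800,752),interpolation=cv2.INTER_CUBIC)[:600]
cv2.imwrite('pics/w1h.png',cv2.resize(im[140:230,210:310],(660,594),interpolation=cv2.INTER_CUBIC))
cv2.imwrite('pics/w1d.png',cv2.resize(im[118:222,2:112],(634,600),interpolation=cv2.INTER_CUBIC))
```

```text
(no output)
```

View pics/w1h.png

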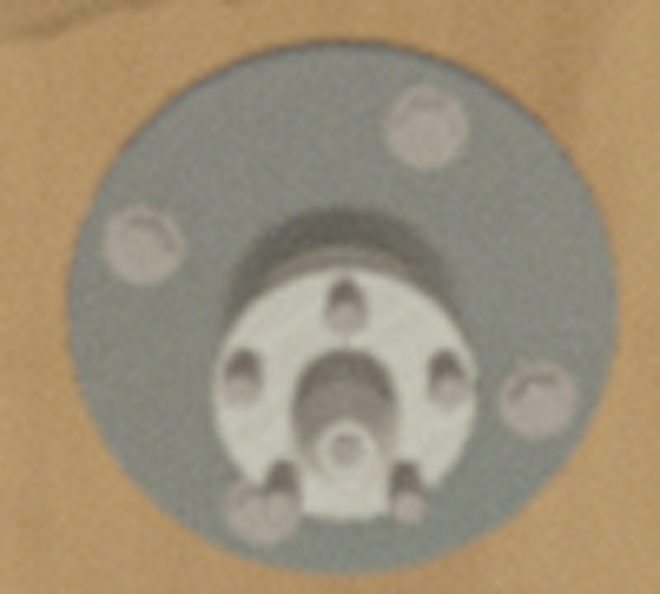

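View pics/w1d.png

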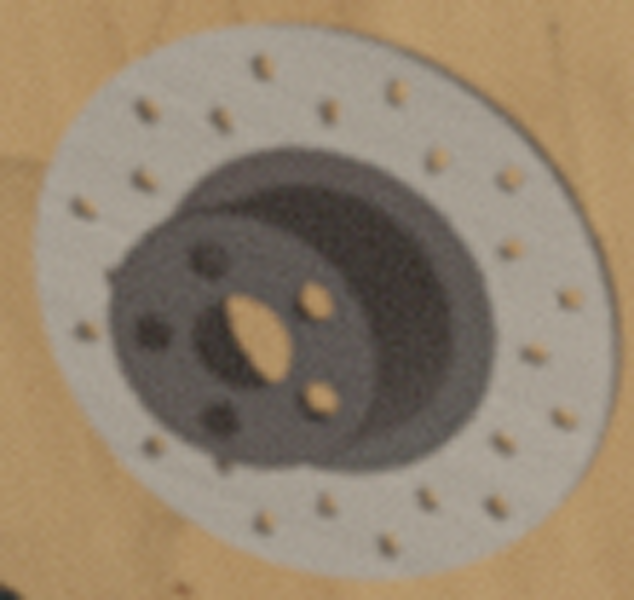

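```bash
cat >> h.py <<'E'
from scipy.optimize import least_squares
def fit5(c,pts,z,r=.02):
    W=np.array([px2w(c,u,v,z)[:2] for u,v in pts])
    def f(p):
        a=[p[2]+np.arange(5)*2*np.pi/5]
        M=p[:2]+r*np.c_[np.cos(a[0]),np.sin(a[0])]
        D=np.linalg.norm(W[:,None]-M[None],axis=2); return D.min(1)
    best=min((least_squares(f,[*W.mean(0),a]) for a in np.radians([0,18,36,54])),key=lambda s:s.cost)
    x=best.x; print('c',x[:2].round(4),'ang mod72',np.degrees(x[2])%72,'res mm',(f(x)*1e3).round(2),'Wmean',W.mean(0).round(4), 'radii',(np.linalg.norm(W-x[:2],axis=1)*1e3).round(1))
    return x
E
python3 - <<'E'
from h import *
c=load('w1')
h=[(u/6.6+210,v/6.6+140) for u,v in [(345,316),(449,383),(408,506),(278,508),(240,387)]]
fit5(c,h,.078); print('nose',px2w(c,345/6.6+210,448/6.6+140,.094))
d=[(u/5.764+2,v/5.764+118) for u,v in [(210,260),(317,300),(322,398),(220,418),(153,333)]]
fit5(c,d,.035)
E
```

```text
c [0.5543 0.2511] ang mod72 35.9515686483864 res mm [0.28 0.95 0.49 0.88 0.46] Wmean [0.5543 0.2511] radii [19.9 20.3 20.4 20.9 20. ]
nose [0.55376599 0.25106707 0.094     ]
c [ 0.5303 -0.0361] ang mod72 46.89993814911425 res mm [0.43 1.05 0.65 0.96 0.64] Wmean [ 0.5303 -0.0361] radii [19.6 21.  20.2 20.3 20.6]
```

>>> servo_tool(fingers=[0, 0, 0, 0, 0], delta_pos=[[0, -0.06, 0], [0, -0.12, 0], [0.02, -0.18, -0.01], [0.04, -0.24, -0.01], [0.06, -0.284, -0.01]], rotation=[[0.02, 0, 0], [0.04, 0, 0], [0.06, 0, 0], [0.08, 0, 0], [0.1, 0, 0]])

```text
clock: 1.95
eef_pos: [0.4972, -0.0362, 0.211]
orientation: [0.037, 0.706, -0.037, 0.706]
wrist_force: [-0.2, -0.1, 0.5]
opening: 0.0857
```

>>> servo_tool(fingers=[0, 0], delta_pos=[[0, 0, 0], [0, 0, 0]], rotation=[[0, 0, 0], [0, 0, 0]])

```text
clock: 2.2
eef_pos: [0.4976, -0.0337, 0.2113]
orientation: [0.037, 0.706, -0.036, 0.706]
wrist_force: [-0.2, 1.0, 0.6]
opening: 0.0854
```

Run:
```python
from h import *
st(); snap('wrist','w2')
im=cv2.imread('pics/w2.png'); cv2.imwrite('pics/w2z.png',cv2.resize(im,(800,600),interpolation=cv2.INTER_CUBIC))
```

```text
t 2.2 pos [ 0.4976 -0.0337  0.2113] yaw y 84.07 xax [-0.     0.001 -1.   ] F [-0.22  0.96  0.6 ] T [ 0.02 -0.01 -0.  ] open 0.0854 q [-0.41  0.12  0.42  1.99 -0.06  1.04  1.51]
```

View pics/w2z.png

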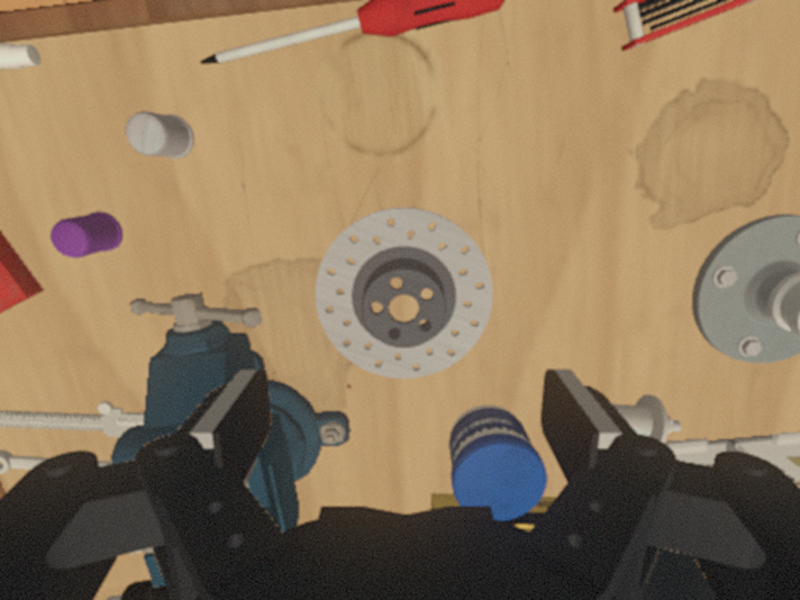

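Run:
```python
from h import *
c=load('w2'); k=.64
im=cv2.imread('pics/w2.png'); cv2.imwrite('pics/w2d.png',cv2.resize(im[128:246,198:320],(620,600),interpolation=cv2.INTER_CUBIC))
for n,u,v,z in [('knob',345,428,.06),('handle',255,317,.05),('vise top',270,380,.1),('vise low',315,400,.03),('tub',460,440,.062),('cap',150,132,.04),('capbase',180,140,0),('purple',72,236,.04)]: print(n,px2w(c,u*k,v*k,z).round(3))
```

```text
knob [ 0.608 -0.089  0.06 ]
handle [ 0.52  -0.141  0.05 ]
vise top [ 0.546 -0.121  0.1  ]
vise low [ 0.599 -0.115  0.03 ]
tub [ 0.625 -0.007  0.062]
cap [ 0.393 -0.188  0.04 ]
capbase [ 0.396 -0.188  0.   ]
purple [ 0.453 -0.258  0.04 ]
```

View pics/w2d.png

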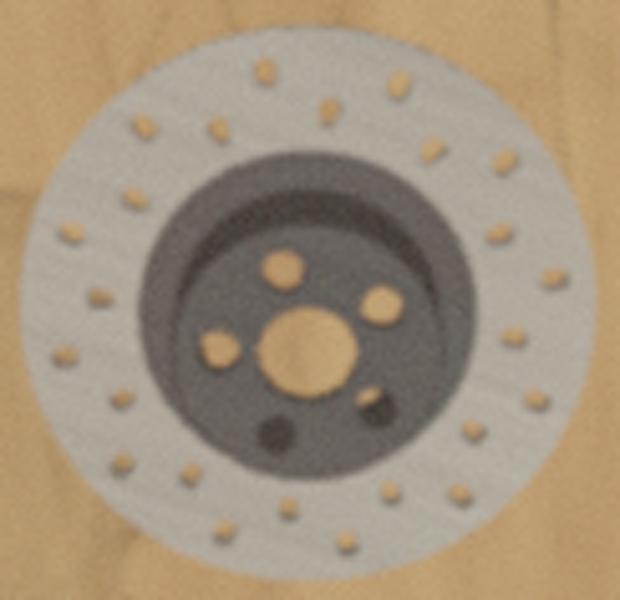

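Run:
```python
from h import *
c=load('w2'); k=620/122
d=[(u/k+198,v/k+128) for u,v in [(283,270),(382,305),(378,408),(277,434),(220,349)]]
x=fit5(c,d,.035); print(px2w(c,308/k+198,351/k+128,.035))
goal([x[0],x[1],.003])
goal([x[0],x[1],.06])
```

```text
c [ 0.5298 -0.0377] ang mod72 45.68130247334696 res mm [0.18 0.42 0.43 0.36 0.45] Wmean [ 0.5298 -0.0377] radii [20.2 20.  20.4 20.4 19.7]
[ 0.52908137 -0.0376102   0.035     ]
delta [ 0.2086 -0.0014  0.032 ] w [0. 0. 0.] deg 0.0 rows 3.3765764468319603 0.0
delta [ 0.1516 -0.0014  0.032 ] w [0. 0. 0.] deg 0.0 rows 2.479097733174437 0.0
```

>>> servo_tool(fingers=[0, 0, 0, 0, 0], delta_pos=[[0.03, 0, 0.02], [0.07, -0.001, 0.032], [0.12, -0.001, 0.032], [0.15, -0.001, 0.032], [0.15, -0.001, 0.032]], rotation=[[0, 0, 0], [0, 0, 0], [0, 0, 0], [0, 0, 0], [0, 0, 0]])

```text
clock: 2.88
eef_pos: [0.5273, -0.0376, 0.0591]
orientation: [0.036, 0.708, -0.036, 0.704]
wrist_force: [-0.9, -0.4, 0.2]
opening: 0.0855
```

Run:
```python
from h import *
st(); goal([.5296,-.0377,.004]); snap('wrist','w3')
im=cv2.imread('pics/w3.png'); cv2.imwrite('pics/w3z.png',cv2.resize(im,(800,600),interpolation=cv2.INTER_CUBIC))
```

```text
t 2.88 pos [ 0.5273 -0.0376  0.0591] yaw y 84.15 xax [-0.006  0.001 -1.   ] F [-0.92 -0.45  0.16] T [-0.01 -0.05 -0.  ] open 0.0855 q [-0.34  0.41  0.38  2.03 -0.22  0.75  1.65]
delta [0.0551 0.0001 0.0026] w [0. 0. 0.] deg 0.0 rows 0.8820706393099773 0.0
```

View pics/w3z.png

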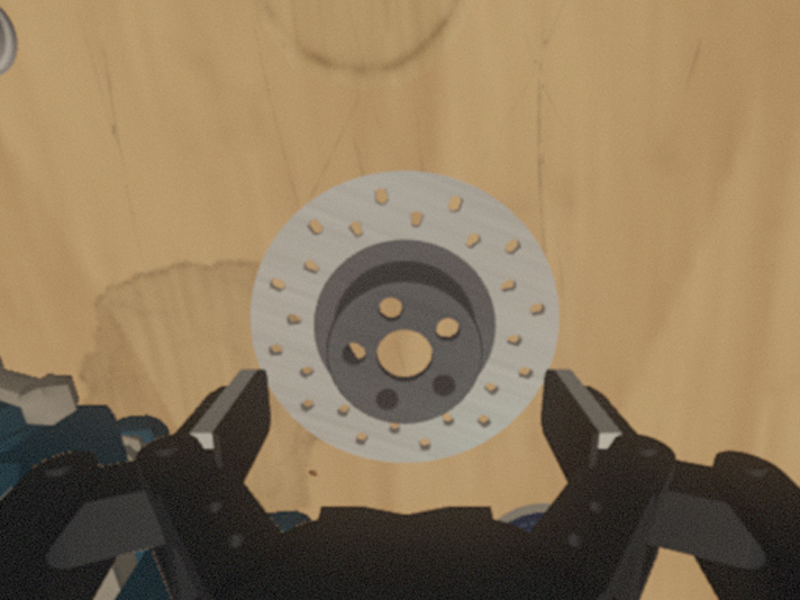

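>>> servo_tool(fingers=[0, 0, 0, 0], delta_pos=[[0.02, 0, 0.002], [0.04, 0, 0.003], [0.052, 0, 0.003], [0.052, 0, 0.003]], rotation=[[0, 0, 0], [0, 0, 0], [0, 0, 0], [0, 0, 0]])

```text
clock: 3.42
eef_pos: [0.5313, -0.0406, 0.0086]
orientation: [0.038, 0.707, -0.038, 0.705]
wrist_force: [0.3, 0.0, 1.0]
opening: 0.0853
```

Run:
```python
from h import *
c=load('w3'); fit5(c,[(u*.64,v*.64) for u,v in [(391,307),(447,328),(444,385),(387,399),(354,353)]],.035)
st()
```

```text
c [ 0.5295 -0.0382] ang mod72 45.58208672592228 res mm [0.44 0.48 0.36 0.3  0.24] Wmean [ 0.5295 -0.0382] radii [20.4 19.8 20.3 20.3 19.8]
t 3.42 pos [ 0.5313 -0.0406  0.0086] yaw y 83.9 xax [-0.002  0.    -1.   ] F [0.25 0.04 1.05] T [ 0.01 -0.03 -0.02] open 0.0853 q [-0.3   0.5   0.35  2.03 -0.27  0.66  1.69]
```

>>> servo_tool(fingers=[0, 0.3, 0.5, 0.5, 0.5], delta_pos=[[0.005, 0.0025, -0.001], [0.005, 0.0025, -0.001], [0.005, 0.0025, -0.001], [0.005, 0.0025, -0.001], [0.005, 0.0025, -0.001]], rotation=[[0, 0, 0], [0, 0, 0], [0, 0, 0], [0, 0, 0], [0, 0, 0]], force=60)

```text
clock: 4.05
eef_pos: [0.5318, -0.0384, 0.005]
orientation: [0.038, 0.706, -0.038, 0.706]
wrist_force: [-1.6, 0.7, 5.7]
opening: 0.0599
```

>>> servo_tool(fingers=[0.6, 0.6], delta_pos=[[0, 0, 0], [0, 0, 0]], rotation=[[0, 0, 0], [0, 0, 0]])

```text
clock: 4.3
eef_pos: [0.5318, -0.0383, 0.005]
orientation: [0.038, 0.706, -0.038, 0.706]
wrist_force: [-1.7, 0.5, 6.3]
opening: 0.0598
```

Run:
```python
from h import *
st()
```

```text
t 4.3 pos [ 0.5318 -0.0383  0.005 ] yaw y 83.88 xax [ 0.001  0.    -1.   ] F [-1.7   0.55  6.27] T [-0.24  0.36 -0.05] open 0.0598 q [-0.3   0.51  0.34  2.03 -0.28  0.65  1.69]
```

>>> servo_tool(fingers=[0.6, 0.6, 0.6, 0.6], delta_pos=[[-0.01, 0, 0], [-0.04, 0, 0], [-0.08, 0, 0], [-0.08, 0, 0]], rotation=[[0, 0, 0], [0, 0, 0], [0, 0, 0], [0, 0, 0]])

```text
clock: 4.8
eef_pos: [0.5339, -0.0383, 0.0868]
orientation: [0.038, 0.704, -0.038, 0.708]
wrist_force: [0.7, -0.6, -6.1]
opening: 0.0601
```

Run:
```python
from h import *
st(); snap('wrist','w4'); snap('scene','s4')
im=cv2.imread('pics/w4.png'); cv2.imwrite('pics/w4z.png',cv2.resize(im,(800,600),interpolation=cv2.INTER_CUBIC))
```

```text
t 4.8 pos [ 0.5339 -0.0383  0.0868] yaw y 83.87 xax [ 0.007  0.    -1.   ] F [ 0.68 -0.58 -6.12] T [ 0.02 -0.07  0.03] open 0.0601 q [-0.35  0.37  0.41  2.01 -0.2   0.8   1.63]
```

View pics/w4z.png

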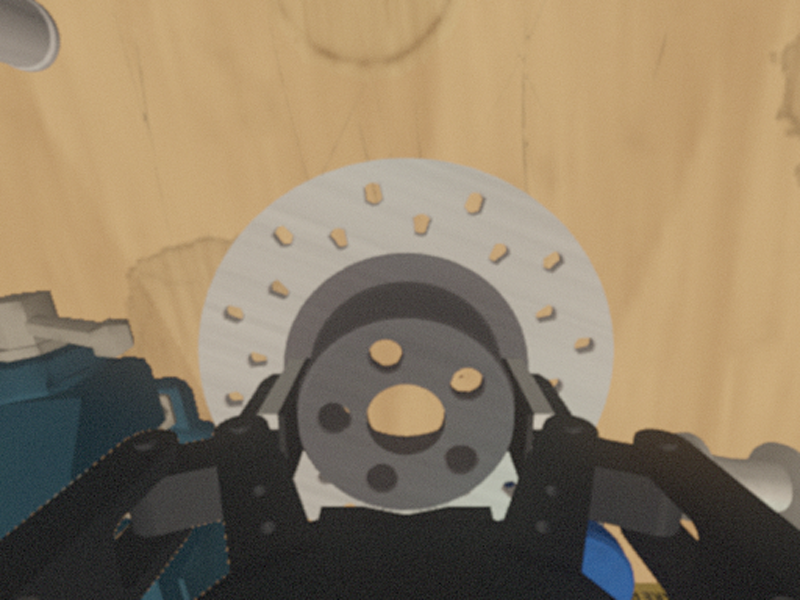

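Run:
```python
from h import *
c=load('w4'); x=fit5(c,[(u*.64,v*.64) for u,v in [(386,352),(466,380),(461,459),(382,478),(334,417)]],.117)
s=readout.get_state();M=Ro.from_quat(s['orientation']).as_matrix()
print('disc in tool',M.T@(np.r_[x[:2],.117]-s['eef_pos']))
goal([.5543,.2511,.16],np.radians(83.88-10)); st()
```

```text
c [ 0.5312 -0.0381] ang mod72 45.90954066507793 res mm [0.67 0.73 0.6  0.41 0.36] Wmean [ 0.5312 -0.0381] radii [20.5 19.9 20.2 20.4 19.7]
disc in tool [-3.34841475e-02 -9.01362861e-05  9.14131153e-04]
delta [-0.0764  0.2899 -0.0069] w [ 0.1748 -0.0016 -0.    ] deg 10.0 rows 4.798496309886359 0.9361357833225779
t 4.9 pos [ 0.5303 -0.0379  0.0835] yaw y 83.9 xax [-0.002  0.    -1.   ] F [ 1.26  0.09 -5.73] T [ 0.01 -0.01 -0.02] open 0.0599 q [-0.35  0.37  0.4   2.01 -0.2   0.8   1.63]
```

>>> servo_tool(fingers=[0.6, 0.6, 0.6, 0.6, 0.6], delta_pos=[[-0.05, 0.01, 0], [-0.077, 0.05, 0], [-0.077, 0.1, 0], [-0.077, 0.15, -0.002], [-0.077, 0.2, -0.004]], rotation=[[0, 0, 0], [0.03, 0, 0], [0.06, 0, 0], [0.1, 0, 0], [0.14, 0, 0]])

```text
clock: 5.52
eef_pos: [0.5464, 0.1619, 0.1583]
orientation: [0.087, 0.703, -0.088, 0.7]
wrist_force: [0.3, -1.1, -6.0]
opening: 0.0599
```

Run:
```python
from h import *
st(); goal([.5543,.2511,.16],np.radians(74))
```

```text
t 5.53 pos [0.5464 0.1619 0.1583] yaw y 75.78 xax [-0.005 -0.002 -1.   ] F [ 0.3  -1.12 -6.05] T [-0.06 -0.08 -0.01] open 0.0599 q [-0.67  0.32  0.36  1.87 -0.14  0.98  1.08]
delta [-0.0019  0.0884 -0.0142] w [ 0.0311 -0.0045  0.0035] deg 1.8 rows 1.432634561146939 0.16930552477396807
```

>>> servo_tool(fingers=[0.6, 0.6, 0.6, 0.6, 0.6], delta_pos=[[-0.002, 0.04, -0.007], [-0.002, 0.07, -0.012], [-0.002, 0.088, -0.014], [-0.002, 0.088, -0.014], [-0.002, 0.088, -0.014]], rotation=[[0.01, 0, 0], [0.02, 0, 0], [0.03, 0, 0], [0.03, 0, 0], [0.03, 0, 0]])

```text
clock: 6.15
eef_pos: [0.5565, 0.2469, 0.1623]
orientation: [0.097, 0.701, -0.1, 0.7]
wrist_force: [-0.7, -0.2, -5.7]
opening: 0.0601
```

Run:
```python
from h import *
st(); snap('wrist','w5');  st()
im=cv2.imread('pics/w5.png'); cv2.imwrite('pics/w5z.png',cv2.resize(im,(800,600),interpolation=cv2.INTER_CUBIC))
goal([.5543,.2511,.11],np.radians(74))
```

```text
t 6.15 pos [0.5565 0.2469 0.1623] yaw y 74.0 xax [-0.002 -0.003 -1.   ] F [-0.66 -0.15 -5.74] T [-0.08  0.01  0.02] open 0.0601 q [-0.76  0.39  0.33  1.77 -0.15  1.01  0.92]
t 6.2 pos [0.5568 0.2467 0.1627] yaw y 73.95 xax [-0.001 -0.002 -1.   ] F [-0.55 -0.43 -5.26] T [-0.06 -0.05  0.05] open 0.0602 q [-0.76  0.39  0.33  1.77 -0.15  1.01  0.92]
delta [ 0.0527  0.0037 -0.0036] w [-0.0009 -0.0003  0.0025] deg 0.2 rows 0.8466996341334837 0.014460166462112055
```

View pics/w5z.png

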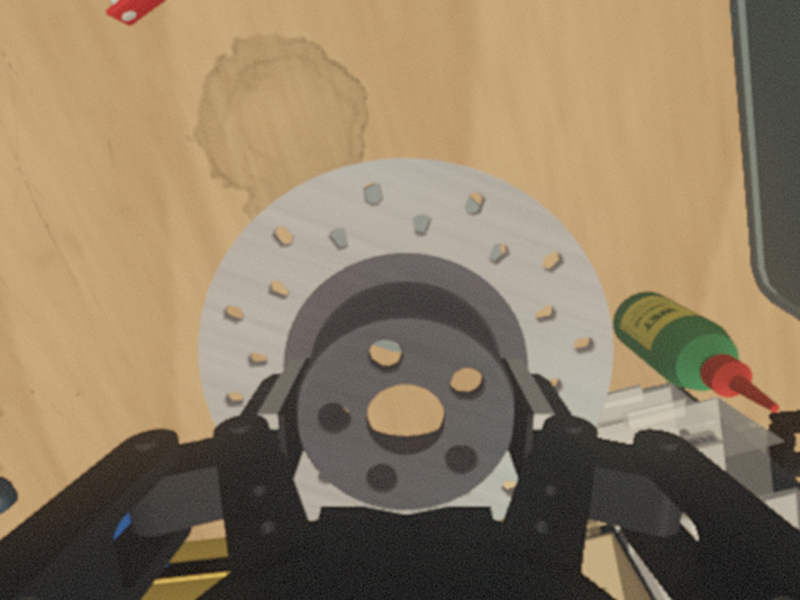

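Run:
```python
from h import *
c=load('w5'); x=fit5(c,[(u*.64,v*.64) for u,v in [(386,352),(466,380),(461,459),(382,478),(334,417)]],.1927)
s=readout.get_state();M=Ro.from_quat(s['orientation']).as_matrix()
print('disc-tcp',x[:2]-s['eef_pos'][:2], 'tool',M.T@(np.r_[x[:2],.1927]-s['eef_pos']))
```

```text
c [0.5541 0.2477] ang mod72 36.11991971328202 res mm [0.59 0.69 0.52 0.29 0.4 ] Wmean [0.5541 0.2477] radii [20.4 19.8 20.1 20.3 19.6]
disc-tcp [-0.00271963  0.00101469] tool [-0.03002471  0.00014747 -0.00290441]
```

>>> servo_tool(fingers=[0.6, 0.6, 0.6, 0.6, 0.6], delta_pos=[[0.02, 0.003, -0.001], [0.05, 0.003, -0.001], [0.075, 0.003, -0.001], [0.083, 0.003, -0.001], [0.083, 0.003, -0.001]], rotation=[[0, 0, 0], [0, 0, 0], [0, 0, 0], [0, 0, 0], [0, 0, 0]])

```text
clock: 6.82
eef_pos: [0.5559, 0.2523, 0.0793]
orientation: [0.097, 0.701, -0.098, 0.7]
wrist_force: [-0.1, -0.2, -5.7]
opening: 0.0602
```

Run:
```python
from h import *
st(); snap('wrist','w6');  st()
im=cv2.imread('pics/w6.png'); cv2.imwrite('pics/w6z.png',cv2.resize(im[190:320,180:340],(738,600),interpolation=cv2.INTER_CUBIC))
goal([.557,.250,.075],np.radians(74))
```

```text
t 6.83 pos [0.5559 0.2523 0.0793] yaw y 74.11 xax [-0.002 -0.001 -1.   ] F [-0.09 -0.25 -5.67] T [-0.02 -0.01 -0.03] open 0.0602 q [-0.74  0.5   0.3   1.82 -0.19  0.86  0.95]
t 6.88 pos [0.5569 0.2528 0.0805] yaw y 74.11 xax [ 0.001  0.    -1.   ] F [ 0.83  0.08 -5.16] T [ 0.01 -0.04 -0.02] open 0.0601 q [-0.74  0.5   0.31  1.82 -0.19  0.86  0.95]
delta [ 0.0055 -0.0027  0.0008] w [ 0.002   0.0005 -0.0003] deg 0.1 rows 0.09881978257423961 0.010978669496150157
```

View pics/w6z.png

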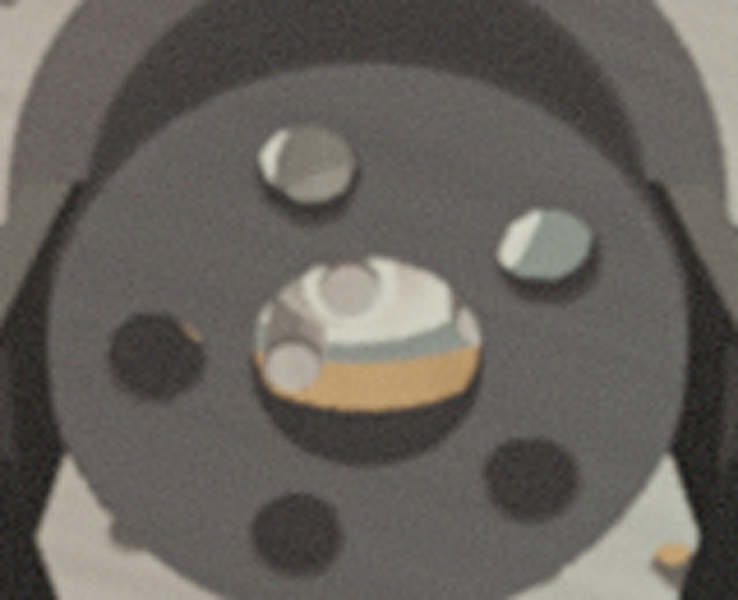

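Run:
```python
from h import *
c=load('w6');k=738/160
P=lambda u,v:(180+u/k,190+v/k)
x=fit5(c,[P(*p) for p in [(308,158),(546,240),(530,475),(297,528),(158,348)]],.1155)
print('nose',px2w(c,*P(350,288),.094))
print('studtip?',px2w(c,*P(292,366),.078))
```

```text
c [0.5497 0.2541] ang mod72 36.01842626437397 res mm [0.8  1.37 1.08 0.97 1.6 ] Wmean [0.5497 0.2541] radii [19.2 18.8 19.1 19.  18.4]
nose [0.55407521 0.2509743  0.094     ]
studtip? [0.57033099 0.23891105 0.078     ]
```

Run:
```python
from h import *
c=load('w6');k=738/160
P=lambda u,v:(180+u/k,190+v/k)
x=fit5(c,[P(*p) for p in [(308,158),(546,240),(530,475),(297,528),(158,348)]],.1093)
x=fit5(c,[P(*p) for p in [(308,158),(546,240),(530,475),(297,528),(158,348)]],.1105)
goal([.557,.250,.075],np.radians(74));st()
```

```text
c [0.5532 0.2531] ang mod72 36.01573497896462 res mm [0.44 0.7  0.68 0.18 0.52] Wmean [0.5532 0.2531] radii [20.4 19.9 20.2 20.1 19.5]
c [0.5525 0.2533] ang mod72 36.02053096442486 res mm [0.28 0.75 0.63 0.12 0.73] Wmean [0.5525 0.2533] radii [20.1 19.7 20.  19.9 19.3]
delta [ 0.0055 -0.0027  0.0008] w [ 0.002   0.0005 -0.0003] deg 0.1 rows 0.09881978257423961 0.010978669496150157
t 6.88 pos [0.5569 0.2528 0.0805] yaw y 74.11 xax [ 0.001  0.    -1.   ] F [ 0.83  0.08 -5.16] T [ 0.01 -0.04 -0.02] open 0.0601 q [-0.74  0.5   0.31  1.82 -0.19  0.86  0.95]
```

>>> servo_tool(fingers=[0.6, 0.6, 0.6, 0.6], delta_pos=[[0.003, -0.002, 0.0015], [0.008, -0.002, 0.0015], [0.014, -0.002, 0.0015], [0.014, -0.002, 0.0015]], rotation=[[0, 0, 0], [0, 0, 0], [0, 0, 0], [0, 0, 0]])

```text
clock: 7.38
eef_pos: [0.5566, 0.2505, 0.0654]
orientation: [0.097, 0.701, -0.098, 0.7]
wrist_force: [-0.7, 0.3, -5.4]
opening: 0.0594
```

Run:
```python
from h import *
st(); snap('wrist','w7');  st()
im=cv2.imread('pics/w7.png'); cv2.imwrite('pics/w7z.png',cv2.resize(im[190:320,180:340],(738,600),interpolation=cv2.INTER_CUBIC))
```

```text
t 7.38 pos [0.5566 0.2505 0.0654] yaw y 74.15 xax [-0.002 -0.001 -1.   ] F [-0.74  0.26 -5.4 ] T [-0.02  0.05  0.01] open 0.0594 q [-0.73  0.52  0.3   1.82 -0.2   0.83  0.96]
t 7.42 pos [0.5569 0.2506 0.0658] yaw y 74.15 xax [-0.001 -0.    -1.   ] F [ 0.24  0.95 -5.38] T [-0.03 -0.01 -0.  ] open 0.0599 q [-0.73  0.52  0.3   1.82 -0.2   0.83  0.96]
```

View pics/w7z.png

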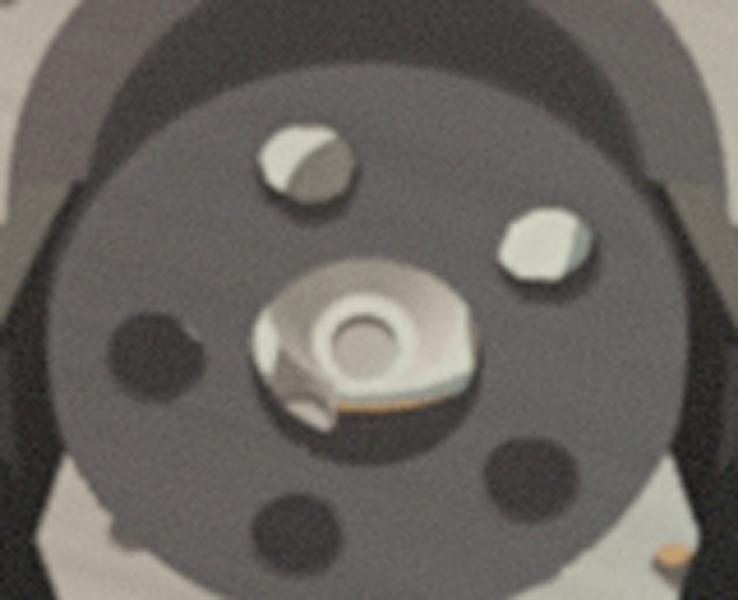

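>>> servo_tool(fingers=[0.6, 0.6, 0.6, 0.6], delta_pos=[[0.003, 0, 0], [0.006, 0, 0], [0.009, 0, 0], [0.009, 0, 0]], rotation=[[0, 0, 0], [0, 0, 0], [0, 0, 0], [0, 0, 0]])

```text
clock: 7.92
eef_pos: [0.557, 0.2505, 0.0568]
orientation: [0.097, 0.701, -0.098, 0.7]
wrist_force: [-0.2, 0.9, -5.3]
opening: 0.0599
```

Run:
```python
from h import *
st(); snap('wrist','w8');  st()
im=cv2.imread('pics/w8.png'); cv2.imwrite('pics/w8z.png',cv2.resize(im[190:320,180:340],(738,600),interpolation=cv2.INTER_CUBIC))
```

```text
t 7.92 pos [0.557  0.2505 0.0568] yaw y 74.14 xax [-0.001 -0.    -1.   ] F [-0.21  0.91 -5.31] T [-0.03 -0.01 -0.01] open 0.0599 q [-0.73  0.53  0.3   1.83 -0.2   0.82  0.96]
t 7.97 pos [0.5572 0.2506 0.057 ] yaw y 74.14 xax [-0. -0. -1.] F [-0.77 -0.17 -5.16] T [-0.04 -0.02 -0.  ] open 0.0597 q [-0.73  0.53  0.3   1.83 -0.2   0.82  0.96]
```

View pics/w8z.png

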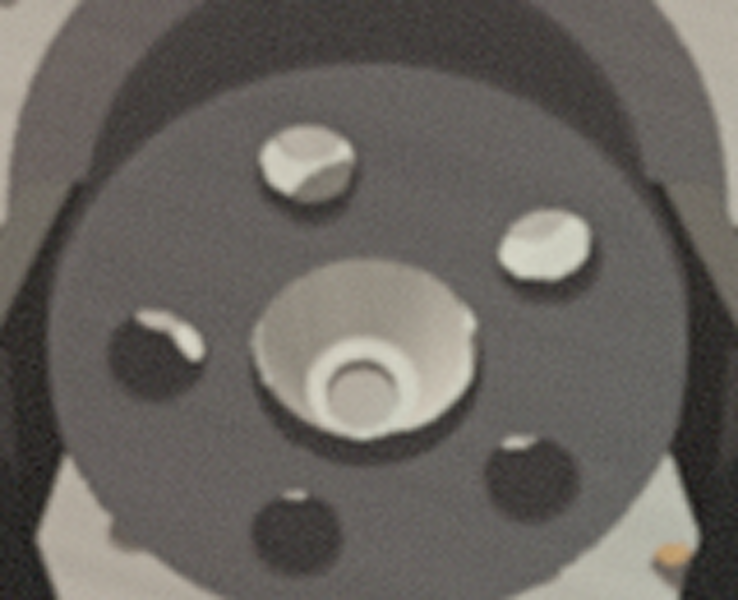

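>>> servo_tool(fingers=[0.6, 0.6, 0.6, 0.6], delta_pos=[[0.002, 0, 0], [0.004, 0, 0], [0.006, 0, 0], [0.006, 0, 0]], rotation=[[0, 0, 0], [0, 0, 0], [0, 0, 0], [0, 0, 0]])

```text
clock: 8.48
eef_pos: [0.5573, 0.2506, 0.051]
orientation: [0.097, 0.7, -0.098, 0.7]
wrist_force: [-0.8, -0.6, -6.6]
opening: 0.06
```

Run:
```python
from h import *
st(); snap('wrist','w9');  st()
im=cv2.imread('pics/w9.png'); cv2.imwrite('pics/w9z.png',cv2.resize(im[190:320,180:340],(738,600),interpolation=cv2.INTER_CUBIC))
```

```text
t 8.47 pos [0.5573 0.2506 0.051 ] yaw y 74.14 xax [-0. -0. -1.] F [-0.78 -0.63 -6.6 ] T [ 0.01  0.12 -0.01] open 0.06 q [-0.73  0.54  0.29  1.83 -0.21  0.81  0.97]
t 8.53 pos [0.5573 0.2506 0.0511] yaw y 74.14 xax [-0. -0. -1.] F [-0.3  -0.02 -5.26] T [0.02 0.1  0.01] open 0.0597 q [-0.73  0.54  0.29  1.83 -0.21  0.81  0.97]
```

View pics/w9z.png

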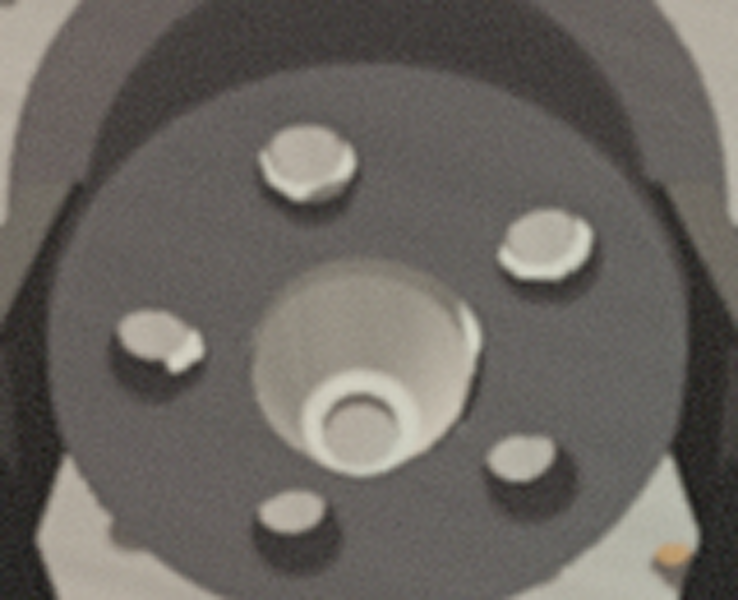

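>>> servo_tool(fingers=[0.6, 0.6, 0.6, 0.6, 0.6], delta_pos=[[0, -0.0007, 0], [0.002, -0.0007, -0.0003], [0.004, -0.0007, -0.0003], [0.005, -0.0007, -0.0003], [0.005, -0.0007, -0.0003]], rotation=[[0, 0, 0], [0, 0, 0], [0, 0, 0], [0, 0, 0], [0, 0, 0]])

```text
clock: 9.15
eef_pos: [0.5569, 0.25, 0.0461]
orientation: [0.098, 0.7, -0.098, 0.7]
wrist_force: [0.2, 0.7, -5.2]
opening: 0.0592
```

Run:
```python
from h import *
st(); snap('wrist','w10');  st()
im=cv2.imread('pics/w10.png'); cv2.imwrite('pics/w10z.png',cv2.resize(im[190:320,180:340],(738,600),interpolation=cv2.INTER_CUBIC))
```

```text
t 9.15 pos [0.5569 0.25   0.0461] yaw y 74.14 xax [-0. -0. -1.] F [ 0.22  0.74 -5.18] T [ 0.01 -0.01 -0.02] open 0.0592 q [-0.72  0.54  0.29  1.83 -0.21  0.8   0.97]
t 9.2 pos [0.557  0.25   0.0462] yaw y 74.14 xax [ 0. -0. -1.] F [ 0.47  0.23 -4.52] T [-0.03  0.   -0.01] open 0.0595 q [-0.72  0.54  0.29  1.83 -0.21  0.8   0.97]
```

View pics/w10z.png

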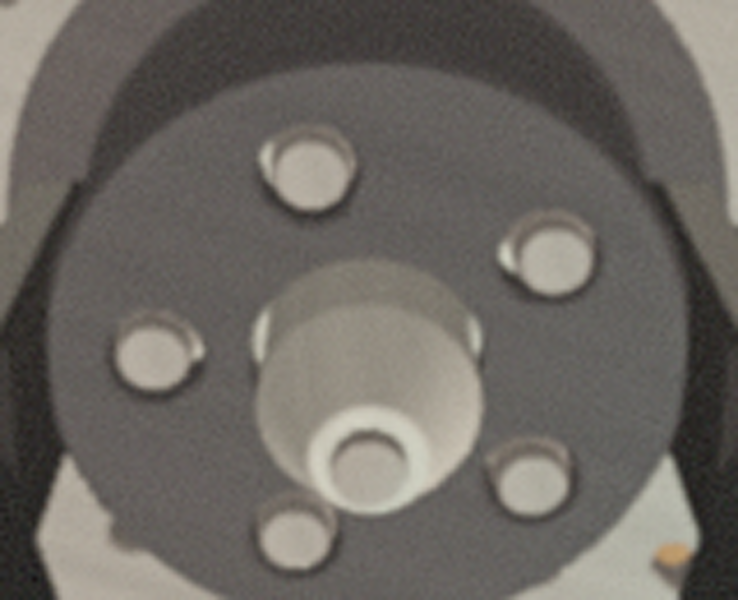

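>>> servo_tool(fingers=[0.6, 0.6, 0.6, 0.6, 0.6], delta_pos=[[0.002, 0, 0], [0.004, 0, 0], [0.006, 0, 0], [0.008, 0, 0], [0.008, 0, 0]], rotation=[[0, 0, 0], [0, 0, 0], [0, 0, 0], [0, 0, 0], [0, 0, 0]])

```text
clock: 9.82
eef_pos: [0.5567, 0.25, 0.038]
orientation: [0.097, 0.701, -0.098, 0.7]
wrist_force: [-0.1, 0.3, -6.0]
opening: 0.06
```

>>> servo_tool(fingers=[0.6, 0.6, 0.6], delta_pos=[[0.001, 0, 0], [0.001, 0, 0], [0.001, 0, 0]], rotation=[[0, 0, 0], [0, 0, 0], [0, 0, 0]])

```text
clock: 10.2
eef_pos: [0.5569, 0.2501, 0.0373]
orientation: [0.098, 0.7, -0.098, 0.7]
wrist_force: [-0.6, 0.8, -5.0]
opening: 0.0596
```

Run:
```python
from h import *
st()
```

```text
t 10.2 pos [0.5569 0.2501 0.0373] yaw y 74.14 xax [ 0.  0. -1.] F [-0.63  0.8  -5.02] T [ 0.01 -0.01 -0.02] open 0.0596 q [-0.72  0.56  0.29  1.83 -0.21  0.78  0.97]
```

>>> servo_tool(fingers=[0.6, 0.6, 0.6], delta_pos=[[0.0005, 0, 0], [0.001, 0, 0], [0.001, 0, 0]], rotation=[[0, 0, 0], [0, 0, 0], [0, 0, 0]])

```text
clock: 10.58
eef_pos: [0.557, 0.2502, 0.0371]
orientation: [0.098, 0.7, -0.097, 0.7]
wrist_force: [-1.9, -0.9, 1.3]
opening: 0.06
```

>>> servo_tool(fingers=[0.6, 0.6, 0.6], delta_pos=[[0.0005, 0, 0], [0.001, 0, 0], [0.001, 0, 0]], rotation=[[0, 0, 0], [0, 0, 0], [0, 0, 0]])

```text
clock: 10.95
eef_pos: [0.557, 0.2501, 0.037]
orientation: [0.098, 0.701, -0.097, 0.7]
wrist_force: [-5.5, -2.4, 8.6]
opening: 0.0599
```

>>> servo_tool(fingers=[0.4, 0.2, 0, 0, 0], delta_pos=[[0, 0, 0], [0, 0, 0], [0, 0, 0], [-0.001, 0, 0], [-0.002, 0, 0]], rotation=[[0, 0, 0], [0, 0, 0], [0, 0, 0], [0, 0, 0], [0, 0, 0]])

```text
clock: 11.58
eef_pos: [0.5571, 0.2501, 0.0372]
orientation: [0.098, 0.7, -0.098, 0.7]
wrist_force: [0.8, -0.8, 0.1]
opening: 0.0853
```

>>> servo_tool(fingers=[0, 0, 0, 0, 0], delta_pos=[[-0.02, 0, 0], [-0.05, 0, 0], [-0.1, 0, 0], [-0.15, 0, 0], [-0.15, 0, -0.03]], rotation=[[0, 0, 0], [0, 0, 0], [0, 0, 0], [0, 0, 0], [0, 0, 0]])

```text
clock: 12.2
eef_pos: [0.5344, 0.2584, 0.1951]
orientation: [0.102, 0.696, -0.096, 0.705]
wrist_force: [-0.2, -0.2, -0.1]
opening: 0.0857
```

Run:
```python
from h import *
st(); snap('wrist','w11');  st()
im=cv2.imread('pics/w11.png'); cv2.imwrite('pics/w11z.png',cv2.resize(im,(800,600),interpolation=cv2.INTER_CUBIC))
```

```text
t 12.2 pos [0.5344 0.2584 0.1951] yaw y 73.88 xax [ 0.014  0.006 -1.   ] F [-0.16 -0.18 -0.08] T [0.   0.03 0.04] open 0.0857 q [-0.81  0.31  0.34  1.8  -0.12  1.04  0.87]
t 12.25 pos [0.5265 0.2608 0.1916] yaw y 74.2 xax [ 0.002  0.005 -1.   ] F [-4.1   1.16 -2.04] T [0.04 0.27 0.01] open 0.0853 q [-0.81  0.31  0.33  1.81 -0.12  1.04  0.87]
```

View pics/w11z.png

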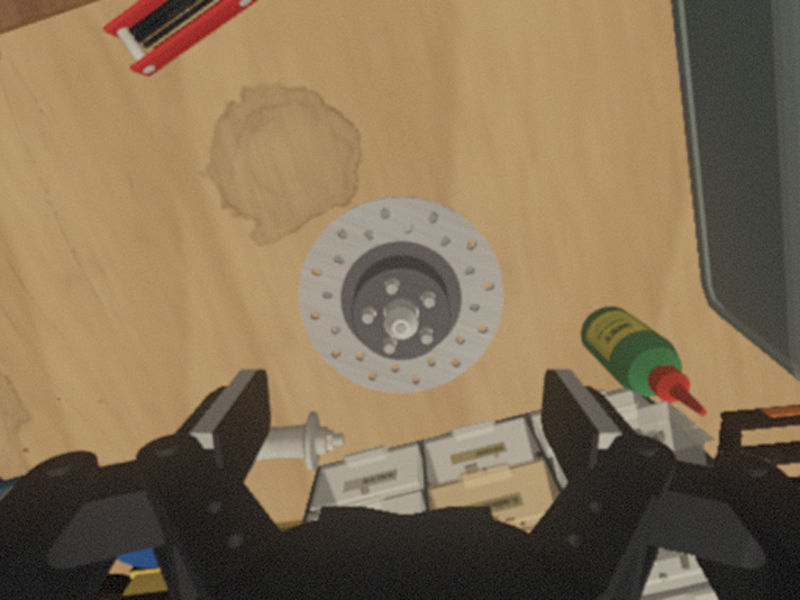

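Run:
```python
from h import *
goal([.38,-.18,.2],np.radians(65))
```

```text
delta [-0.011  -0.464  -0.0209] w [ 0.1606  0.0002 -0.0057] deg 9.2 rows 7.432941592158743 0.8604828222387549
```

>>> servo_tool(fingers=[0, 0, 0, 0, 0], delta_pos=[[-0.01, -0.05, -0.002], [-0.01, -0.11, -0.005], [-0.01, -0.17, -0.008], [-0.01, -0.23, -0.01], [-0.01, -0.29, -0.013]], rotation=[[0.02, 0, 0], [0.04, 0, 0], [0.06, 0, 0], [0.08, 0, 0], [0.1, 0, 0]])

```text
clock: 12.88
eef_pos: [0.4358, -0.019, 0.1983]
orientation: [0.133, 0.694, -0.132, 0.695]
wrist_force: [0.8, -0.2, 0.6]
opening: 0.0855
```

Run:
```python
from h import *
st();goal([.38,-.18,.2],np.radians(65))
```

```text
t 12.88 pos [ 0.4358 -0.019   0.1983] yaw y 68.37 xax [ 0.002  0.001 -1.   ] F [ 0.84 -0.2   0.63] T [-0.05 -0.01  0.04] open 0.0855 q [-0.57 -0.01  0.53  2.14  0.01  1.01  1.14]
delta [-0.002  -0.1702  0.0074] w [ 0.0587  0.0014 -0.0018] deg 3.4 rows 2.7262270452479713 0.3147855003069776
```

>>> servo_tool(fingers=[0, 0, 0, 0, 0], delta_pos=[[0, -0.05, 0.002], [0, -0.1, 0.004], [0, -0.14, 0.006], [0, -0.165, 0.007], [0, -0.165, 0.007]], rotation=[[0.02, 0, 0], [0.04, 0, 0], [0.06, 0, 0], [0.06, 0, 0], [0.06, 0, 0]])

```text
clock: 13.5
eef_pos: [0.3814, -0.175, 0.1981]
orientation: [0.155, 0.689, -0.155, 0.69]
wrist_force: [1.1, 0.0, -0.4]
opening: 0.0854
```

Run:
```python
from h import *
st(); snap('wrist','w12');  st()
im=cv2.imread('pics/w12.png'); cv2.imwrite('pics/w12z.png',cv2.resize(im,(800,600),interpolation=cv2.INTER_CUBIC))
```

```text
t 13.5 pos [ 0.3814 -0.175   0.1981] yaw y 64.67 xax [ 0.002  0.001 -1.   ] F [ 1.15  0.03 -0.37] T [ 0.03 -0.05  0.06] open 0.0854 q [-0.4  -0.07  0.72  2.18  0.05  1.01  1.42]
t 13.55 pos [ 0.3821 -0.1735  0.1979] yaw y 64.83 xax [ 0.002  0.001 -1.   ] F [-0.04  0.09  0.11] T [ 0.03 -0.06 -0.07] open 0.0851 q [-0.4  -0.07  0.72  2.18  0.05  1.01  1.42]
```

View pics/w12z.png

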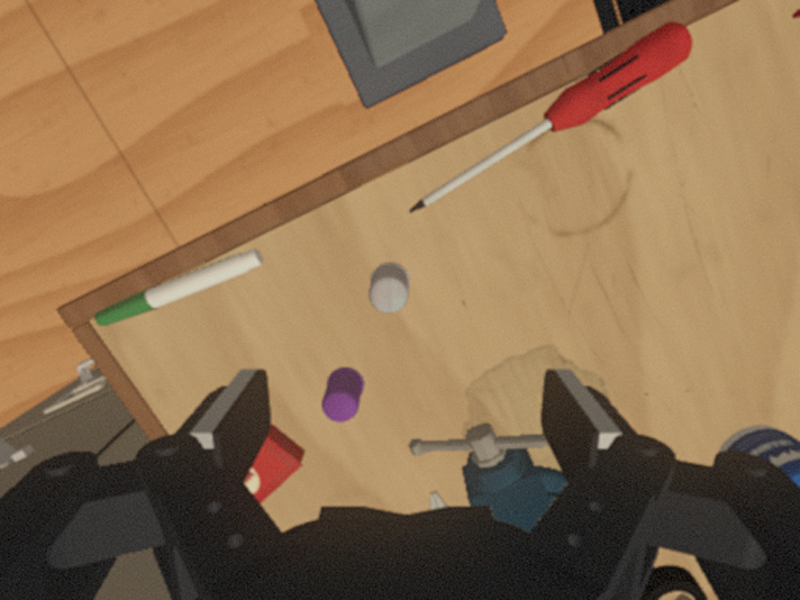

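Run:
```python
from h import *
c=load('w12'); p=px2w(c,389*.64,294*.64,.04); print(p); print(px2w(c,389*.64,276*.64,.0))
goal([p[0],p[1],.07]); goal([p[0],p[1],.011])
```

```text
[ 0.39147066 -0.19166499  0.04      ]
[ 0.38846608 -0.19161891  0.        ]
delta [ 0.1279 -0.0127  0.0161] w [0. 0. 0.] deg 0.0 rows 2.0726188577408067 0.0
delta [ 0.1869 -0.0128  0.016 ] w [0. 0. 0.] deg 0.0 rows 3.008496504406289 0.0
```

>>> servo_tool(fingers=[0, 0, 0, 0, 0], delta_pos=[[0.02, -0.008, 0.01], [0.07, -0.0125, 0.016], [0.12, -0.0125, 0.016], [0.128, -0.0125, 0.016], [0.128, -0.0125, 0.016]], rotation=[[0, 0, 0], [0, 0, 0], [0, 0, 0], [0, 0, 0], [0, 0, 0]])

```text
clock: 14.18
eef_pos: [0.3919, -0.1906, 0.0697]
orientation: [0.153, 0.691, -0.153, 0.69]
wrist_force: [0.6, -0.1, 0.6]
opening: 0.0851
```

Run:
```python
from h import *
st(); snap('wrist','w13');  st()
im=cv2.imread('pics/w13.png'); cv2.imwrite('pics/w13z.png',cv2.resize(im,(800,600),interpolation=cv2.INTER_CUBIC))
```

```text
t 14.18 pos [ 0.3919 -0.1906  0.0697] yaw y 65.06 xax [-0.  0. -1.] F [ 0.57 -0.1   0.63] T [-0.01  0.02 -0.04] open 0.0851 q [-0.31  0.27  0.73  2.25 -0.28  0.71  1.76]
t 14.22 pos [ 0.3929 -0.191   0.0706] yaw y 65.03 xax [ 0.003  0.    -1.   ] F [0.94 0.51 0.24] T [-0.02  0.03  0.06] open 0.0858 q [-0.31  0.27  0.73  2.25 -0.28  0.71  1.76]
```

View pics/w13z.png

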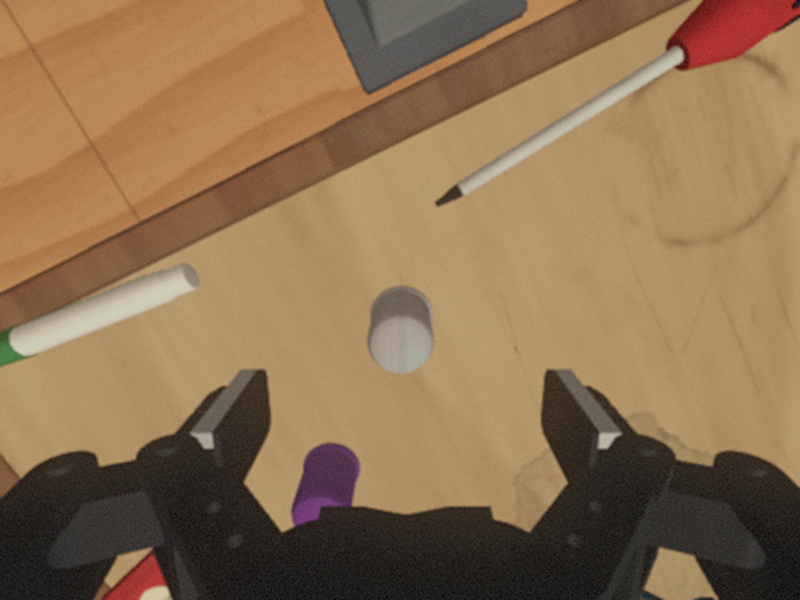

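Run:
```python
from h import *
c=load('w13'); p=px2w(c,401*.64,342*.64,.04); print(p); print(px2w(c,401.5*.64,316*.64,.0))
goal([p[0],p[1],.011])
```

```text
[ 0.39039863 -0.19181458  0.04      ]
[ 0.39270491 -0.19297752  0.        ]
delta [ 0.0596 -0.0018 -0.0021] w [0. 0. 0.] deg 0.0 rows 0.9548153257640223 0.0
```

>>> servo_tool(fingers=[0, 0, 0, 0], delta_pos=[[0.02, -0.0015, -0.001], [0.04, -0.0015, -0.001], [0.057, -0.0015, -0.001], [0.057, -0.0015, -0.001]], rotation=[[0, 0, 0], [0, 0, 0], [0, 0, 0], [0, 0, 0]])

```text
clock: 14.72
eef_pos: [0.3912, -0.192, 0.0135]
orientation: [0.153, 0.69, -0.153, 0.691]
wrist_force: [-0.2, 0.4, 0.0]
opening: 0.0854
```

Run:
```python
from h import *
st(); goal([.391,-.192,.014])
```

```text
t 14.72 pos [ 0.3912 -0.192   0.0135] yaw y 65.01 xax [ 0.003  0.001 -1.   ] F [-0.24  0.37  0.03] T [-0.01 -0.02  0.02] open 0.0854 q [-0.2   0.4   0.63  2.27 -0.43  0.59  1.89]
delta [-0.0005 -0.0001 -0.0002] w [0. 0. 0.] deg 0.0 rows 0.008425905078716673 0.0
```

>>> servo_tool(fingers=[0.3, 0.5, 0.7, 0.8, 0.9], delta_pos=[[0, 0, 0], [0, 0, 0], [0, 0, 0], [0, 0, 0], [0, 0, 0]], rotation=[[0, 0, 0], [0, 0, 0], [0, 0, 0], [0, 0, 0], [0, 0, 0]], force=30)

```text
clock: 15.35
eef_pos: [0.3903, -0.1922, 0.0129]
orientation: [0.153, 0.69, -0.153, 0.691]
wrist_force: [-1.5, 0.4, 5.6]
opening: 0.0274
```

>>> servo_tool(fingers=[0.9, 0.9, 0.9], delta_pos=[[0, 0, 0], [0, 0, 0], [0, 0, 0]], rotation=[[0, 0, 0], [0, 0, 0], [0, 0, 0]])

```text
clock: 15.72
eef_pos: [0.3904, -0.1922, 0.013]
orientation: [0.153, 0.69, -0.153, 0.691]
wrist_force: [-0.4, 1.0, 6.3]
opening: 0.027
```

Run:
```python
from h import *
st()
```

```text
t 15.72 pos [ 0.3904 -0.1922  0.013 ] yaw y 64.99 xax [ 0.001  0.    -1.   ] F [-0.43  1.02  6.31] T [0.18 0.2  0.08] open 0.027 q [-0.2   0.4   0.63  2.27 -0.43  0.59  1.89]
```

>>> servo_tool(fingers=[0.9, 0.9, 0.9, 0.9, 0.9], delta_pos=[[-0.02, 0, 0], [-0.07, 0, 0], [-0.12, 0, 0], [-0.14, 0, 0], [-0.14, 0, 0]], rotation=[[0, 0, 0], [0, 0, 0], [0, 0, 0], [0, 0, 0], [0, 0, 0]])

```text
clock: 16.35
eef_pos: [0.3912, -0.1923, 0.1536]
orientation: [0.154, 0.689, -0.152, 0.692]
wrist_force: [-0.3, -0.4, -1.2]
opening: 0.0269
```

Run:
```python
from h import *
st(); snap('wrist','w14');  st(); goal([.54,.2,.155],np.radians(74))
im=cv2.imread('pics/w14.png'); cv2.imwrite('pics/w14z.png',cv2.resize(im,(800,600),interpolation=cv2.INTER_CUBIC))
```

```text
t 16.35 pos [ 0.3912 -0.1923  0.1536] yaw y 64.99 xax [ 0.005  0.001 -1.   ] F [-0.31 -0.39 -1.22] T [-0.03 -0.01 -0.04] open 0.0269 q [-0.44  0.07  0.84  2.2  -0.07  0.9   1.58]
t 16.4 pos [ 0.39   -0.1918  0.1524] yaw y 65.0 xax [ 0.001  0.001 -1.   ] F [-0.04 -0.11 -1.13] T [0.02 0.03 0.05] open 0.0268 q [-0.44  0.07  0.84  2.2  -0.07  0.9   1.58]
delta [-0.0021  0.4185 -0.0296] w [-0.1571  0.0009 -0.0013] deg 9.0 rows 6.713484981135519 0.8413824604724223
```

View pics/w14z.png

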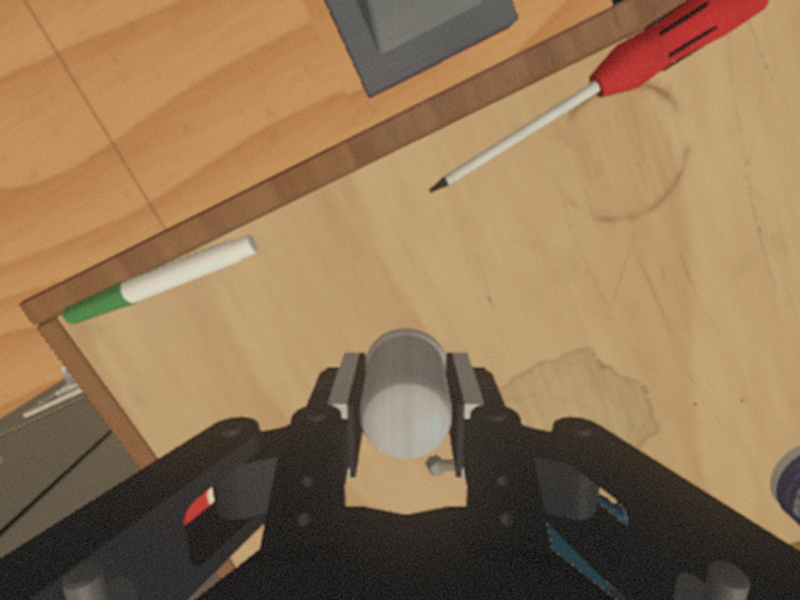

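Run:
```python
from h import *
c=load('w14'); s=readout.get_state();M=Ro.from_quat(s['orientation']).as_matrix()
p=px2w(c,406*.64,415*.64,.1795); print(p, M.T@(p-s['eef_pos']))
```

```text
[ 0.39021626 -0.19183547  0.1795    ] [-0.02714888  0.00015053  0.00026218]
```

>>> servo_tool(fingers=[0.9, 0.9, 0.9, 0.9, 0.9], delta_pos=[[-0.01, 0.05, -0.003], [-0.02, 0.11, -0.007], [-0.02, 0.17, -0.012], [-0.02, 0.23, -0.016], [-0.02, 0.29, -0.02]], rotation=[[-0.02, 0, 0], [-0.04, 0, 0], [-0.06, 0, 0], [-0.08, 0, 0], [-0.1, 0, 0]])

```text
clock: 17.02
eef_pos: [0.4933, 0.0804, 0.17]
orientation: [0.118, 0.698, -0.119, 0.696]
wrist_force: [1.7, -0.7, -1.4]
opening: 0.0267
```

Run:
```python
from h import *
st(); goal([.5545,.2508,.16],np.radians(74))
```

```text
t 17.02 pos [0.4933 0.0804 0.17  ] yaw y 70.73 xax [-0.004 -0.001 -1.   ] F [ 1.74 -0.67 -1.42] T [-0.08 -0.09 -0.02] open 0.0267 q [-0.77  0.19  0.58  2.03 -0.12  0.96  1.11]
delta [0.0095 0.181  0.0016] w [-0.0571 -0.0031  0.0026] deg 3.3 rows 2.9007506417718516 0.30634944719931695
```

>>> servo_tool(fingers=[0.9, 0.9, 0.9, 0.9, 0.9], delta_pos=[[0.003, 0.05, 0], [0.006, 0.1, 0.001], [0.009, 0.15, 0.001], [0.009, 0.177, 0.001], [0.009, 0.177, 0.001]], rotation=[[-0.02, 0, 0], [-0.04, 0, 0], [-0.057, 0, 0], [-0.057, 0, 0], [-0.057, 0, 0]])

```text
clock: 17.65
eef_pos: [0.5521, 0.2484, 0.16]
orientation: [0.096, 0.702, -0.098, 0.699]
wrist_force: [-0.6, -0.8, -0.5]
opening: 0.0269
```

>>> servo_tool(fingers=[0.9, 0.9], delta_pos=[[0, 0, 0], [0, 0, 0]], rotation=[[0, 0, 0], [0, 0, 0]])

```text
clock: 17.9
eef_pos: [0.5534, 0.2431, 0.1626]
orientation: [0.099, 0.7, -0.1, 0.7]
wrist_force: [1.3, 0.8, -0.2]
opening: 0.0271
```

Run:
```python
from h import *
st(); snap('wrist','w15');  st(); goal([.5545,.2508,.115],np.radians(74))
im=cv2.imread('pics/w15.png'); cv2.imwrite('pics/w15z.png',cv2.resize(im,(800,600),interpolation=cv2.INTER_CUBIC))
```

```text
t 17.9 pos [0.5534 0.2431 0.1626] yaw y 73.78 xax [-0.001 -0.001 -1.   ] F [ 1.32  0.85 -0.2 ] T [ 0.01 -0.04  0.07] open 0.0271 q [-0.87  0.4   0.48  1.79 -0.21  1.01  0.98]
t 17.95 pos [0.5536 0.2435 0.1629] yaw y 73.8 xax [-0.001 -0.001 -1.   ] F [ 0.39 -0.72 -0.53] T [-0.01  0.01  0.02] open 0.0269 q [-0.87  0.4   0.48  1.79 -0.21  1.01  0.98]
delta [ 0.0479  0.0073 -0.0011] w [-0.0035 -0.0006  0.001 ] deg 0.2 rows 0.7757506092806382 0.019895796207985355
```

View pics/w15z.png

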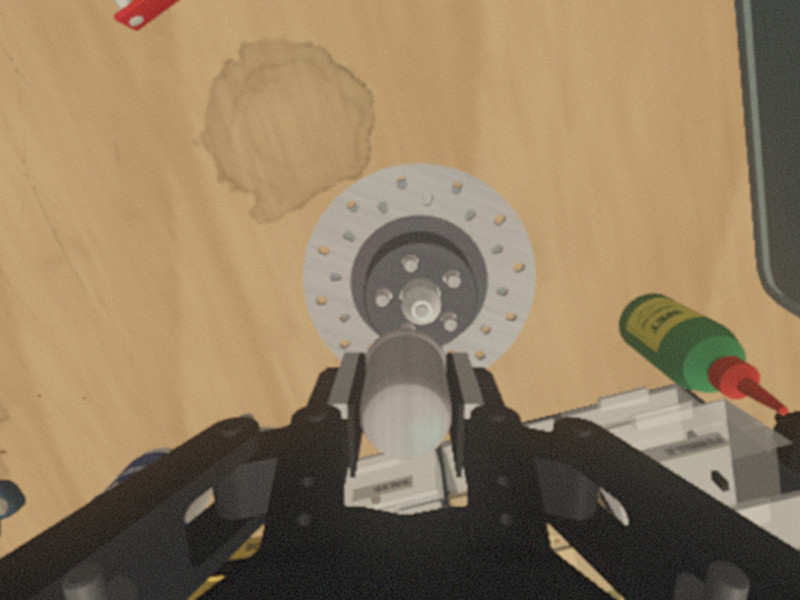

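Run:
```python
from h import *
c=load('w15'); print(px2w(c,422*.64,309*.64,.094))
```

```text
[0.55341449 0.2513147  0.094     ]
```

>>> servo_tool(fingers=[0.9, 0.9, 0.9, 0.9, 0.9], delta_pos=[[0.01, 0.007, -0.001], [0.03, 0.007, -0.001], [0.045, 0.007, -0.001], [0.045, 0.007, -0.001], [0.045, 0.007, -0.001]], rotation=[[0, 0, 0], [0, 0, 0], [0, 0, 0], [0, 0, 0], [0, 0, 0]])

```text
clock: 18.58
eef_pos: [0.5549, 0.2526, 0.1181]
orientation: [0.099, 0.7, -0.099, 0.7]
wrist_force: [-0.4, 0.5, -0.6]
opening: 0.0269
```

Run:
```python
from h import *
st(); snap('wrist','w16');  st(); goal([.5545,.2508,.100],np.radians(74))
im=cv2.imread('pics/w16.png'); cv2.imwrite('pics/w16z.png',cv2.resize(im[150:320,140:370],(800,591),interpolation=cv2.INTER_CUBIC))
```

```text
t 18.57 pos [0.5549 0.2526 0.1181] yaw y 73.96 xax [ 0. -0. -1.] F [-0.37  0.46 -0.62] T [-0.05 -0.02  0.  ] open 0.0269 q [-0.86  0.46  0.46  1.81 -0.25  0.93  1.  ]
t 18.62 pos [0.5553 0.2528 0.1186] yaw y 73.96 xax [ 0.001  0.    -1.   ] F [-0.64  0.3   0.05] T [0.02 0.04 0.01] open 0.0269 q [-0.86  0.46  0.46  1.81 -0.25  0.93  1.  ]
delta [ 0.0186 -0.0021 -0.0002] w [-0.0008  0.0007 -0.0005] deg 0.1 rows 0.30007590169521897 0.006259384528011135
```

View pics/w16z.png

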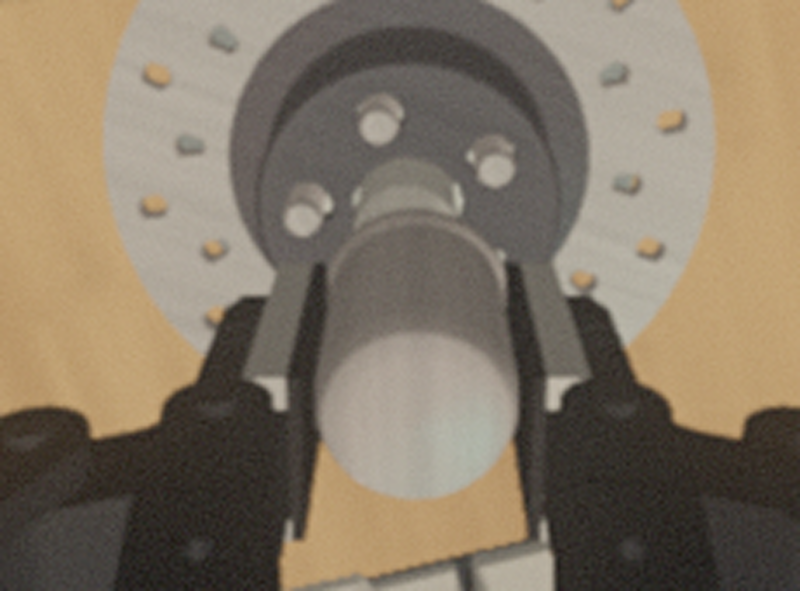

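>>> servo_tool(fingers=[0.9, 0.9, 0.9, 0.9, 0.9], delta_pos=[[0.003, -0.002, -0.0003], [0.009, -0.002, -0.0003], [0.016, -0.002, -0.0003], [0.02, -0.002, -0.0003], [0.02, -0.002, -0.0003]], rotation=[[0, 0, 0], [0, 0, 0], [0, 0, 0], [0, 0, 0], [0, 0, 0]])

```text
clock: 19.25
eef_pos: [0.5534, 0.2508, 0.0976]
orientation: [0.098, 0.701, -0.099, 0.7]
wrist_force: [0.1, -0.3, -1.5]
opening: 0.0271
```

Run:
```python
from h import *
st(); goal([.5545,.2508,.0805],np.radians(74))
```

```text
t 19.25 pos [0.5534 0.2508 0.0976] yaw y 73.97 xax [-0.001 -0.001 -1.   ] F [ 0.06 -0.28 -1.5 ] T [-0.    0.01  0.  ] open 0.0271 q [-0.85  0.49  0.45  1.82 -0.26  0.89  1.01]
delta [0.0171 0.0003 0.001 ] w [-0.0005 -0.0009  0.0009] deg 0.1 rows 0.27401589670329185 0.0073237005998375605
```

>>> servo_tool(fingers=[0.9, 0.9, 0.9, 0.9, 0.9], delta_pos=[[0.003, 0, 0.0006], [0.007, 0, 0.0006], [0.011, 0, 0.0006], [0.015, 0, 0.0006], [0.015, 0, 0.0006]], rotation=[[0, 0, 0], [0, 0, 0], [0, 0, 0], [0, 0, 0], [0, 0, 0]])

```text
clock: 19.88
eef_pos: [0.5542, 0.2505, 0.0827]
orientation: [0.098, 0.7, -0.099, 0.7]
wrist_force: [0.0, -0.3, -0.9]
opening: 0.0268
```

Run:
```python
from h import *
st()
```

```text
t 19.88 pos [0.5542 0.2505 0.0827] yaw y 73.97 xax [-0.001 -0.001 -1.   ] F [ 0.02 -0.26 -0.91] T [-0.   -0.03 -0.02] open 0.0268 q [-0.85  0.51  0.44  1.83 -0.27  0.87  1.02]
```

>>> servo_tool(fingers=[0.9, 0.9, 0.9, 0.9], delta_pos=[[0.001, 0, 0], [0.002, 0, 0], [0.0025, 0, 0], [0.0025, 0, 0]], rotation=[[0, 0, 0], [0, 0, 0], [0, 0, 0], [0, 0, 0]])

```text
clock: 20.38
eef_pos: [0.5545, 0.2509, 0.0808]
orientation: [0.099, 0.7, -0.099, 0.7]
wrist_force: [0.7, -0.0, -0.2]
opening: 0.0267
```

>>> servo_tool(fingers=[0.9, 0.9, 0.9], delta_pos=[[0.0005, 0, 0], [0.001, 0, 0], [0.001, 0, 0]], rotation=[[0, 0, 0], [0, 0, 0], [0, 0, 0]])

```text
clock: 20.75
eef_pos: [0.5545, 0.2508, 0.0801]
orientation: [0.099, 0.7, -0.099, 0.7]
wrist_force: [-1.3, 0.1, 1.9]
opening: 0.027
```

>>> servo_tool(fingers=[0.9, 0.9], delta_pos=[[0.0005, 0, 0], [0.0005, 0, 0]], rotation=[[0, 0, 0], [0, 0, 0]])

```text
clock: 21.0
eef_pos: [0.5545, 0.2508, 0.08]
orientation: [0.099, 0.7, -0.099, 0.7]
wrist_force: [-2.7, -0.4, 5.3]
opening: 0.0269
```

>>> servo_tool(fingers=[0.7, 0.5, 0.3, 0.3, 0.3], delta_pos=[[0, 0, 0], [0, 0, 0], [0, 0, 0], [0, 0, 0], [-0.003, 0, 0]], rotation=[[0, 0, 0], [0, 0, 0], [0, 0, 0], [0, 0, 0], [0, 0, 0]])

```text
clock: 21.62
eef_pos: [0.5542, 0.2506, 0.0819]
orientation: [0.098, 0.7, -0.099, 0.7]
wrist_force: [-0.6, 0.1, 0.2]
opening: 0.0599
```

>>> servo_tool(fingers=[0.2, 0.1, 0, 0, 0], delta_pos=[[-0.02, 0, 0], [-0.05, 0, 0], [-0.1, 0, 0], [-0.13, 0, -0.02], [-0.13, 0, -0.03]], rotation=[[0, 0, 0], [0, 0, 0], [0, 0, 0], [0, 0, 0], [0, 0, 0]])

```text
clock: 22.25
eef_pos: [0.5276, 0.2605, 0.2171]
orientation: [0.101, 0.698, -0.096, 0.702]
wrist_force: [0.8, -0.3, 0.5]
opening: 0.0854
```

>>> servo_tool(fingers=[0, 0], delta_pos=[[0, 0, 0], [0, 0, 0]], rotation=[[0, 0, 0], [0, 0, 0]])

```text
clock: 22.5
eef_pos: [0.5251, 0.2584, 0.2111]
orientation: [0.098, 0.701, -0.099, 0.7]
wrist_force: [0.2, 0.3, -0.4]
opening: 0.0852
```

Run:
```python
from h import *
st(); snap('wrist','w17'); snap('scene','s17')
im=cv2.imread('pics/w17.png'); cv2.imwrite('pics/w17z.png',cv2.resize(im,(800,600),interpolation=cv2.INTER_CUBIC))
s=cv2.imread('pics/s17.png');cv2.imwrite('pics/s17z.png',cv2.resize(s[100:250,140:340],(800,600),interpolation=cv2.INTER_CUBIC))
```

```text
t 22.5 pos [0.5251 0.2584 0.2111] yaw y 73.96 xax [-0.002 -0.002 -1.   ] F [ 0.17  0.29 -0.37] T [ 0.   -0.02  0.02] open 0.0852 q [-0.94  0.3   0.5   1.8  -0.16  1.08  0.9 ]
```

View pics/w17z.png

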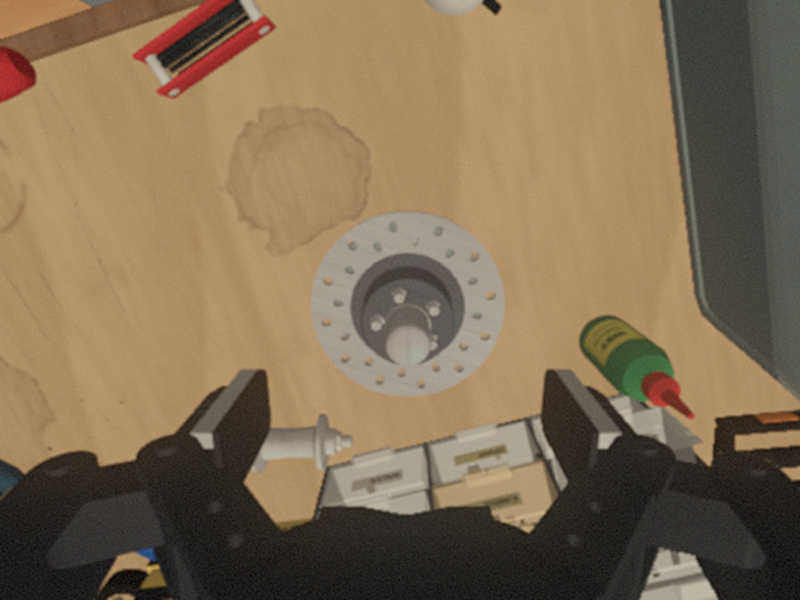

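View pics/s17z.png

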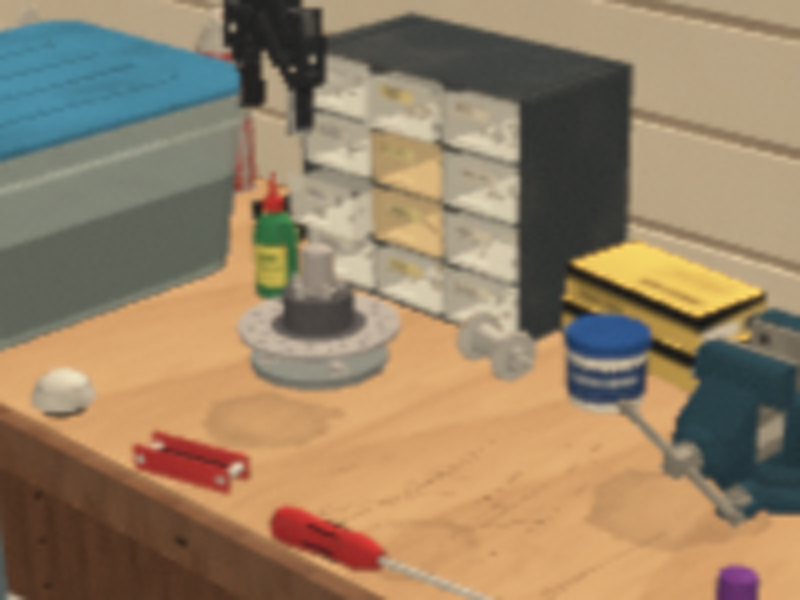

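Run:
```python
from h import *
c=load('w17'); print(px2w(c,408*.64,346*.64,.107)); st(); print(r.hand_in())
```

```text
[0.55572965 0.25101415 0.107     ]
t 22.6 pos [0.5254 0.2582 0.211 ] yaw y 73.93 xax [-0.002 -0.002 -1.   ] F [-0.21  0.12  0.08] T [-0.03 -0.06  0.01] open 0.0852 q [-0.94  0.3   0.5   1.8  -0.16  1.08  0.9 ]
the job is handed in; nothing more can be done
None
```

The brake disc is on the hub and fully home, the dust cap sits on it, and the job was handed in at 22.6 s. The hand-in gave no verdict.

- **Disc:** I measured the stud and hole angles in the wrist camera and turned the disc about 10° to match. The holes passed over all five studs at that angle, so no searching by feel was needed. It met the flange at the expected height (tool at 37 mm). The last force readings there were about 14 N above the disc's hanging weight.
- **Dust cap:** I used the plain steel cap and left the purple one where it stood. It met the disc at the expected height (tool at 80 mm), with about 6 N at the end.
- **Last checks:** The final pictures show the disc level and the cap upright inside the ring of studs. The cap top measured about 1 mm from the hub axis, within calibration error. The bottle, tub and bell look untouched, and the open gripper stands clear with no force on it.
- **Not certain:** Forces were read only at the end of each move, so a brief peak in between would not have shown. The gripper read 60 mm on the 62 mm hat and 27 mm on the 28 mm cap, but both grips held.

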